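# Pack up the fixings tub and snap its lid shut

## Robot

A 6-joint arm with a two-finger parallel gripper is mounted at the origin on a cart in front of the work surface, level with it; the furniture and walls round the work are solid. World frame = base frame: x ahead of the robot, y to its left, z up, the work surface at z = 0. Lengths are in m, angles in rad, forces in N, time in s.
With the tool pointing down it reaches from about 0.35 to 0.975 m from the base axis. Payload 7.1 kg.
Tool frame: the origin (TCP) lies at the very end of the fingers, on their centre line; the grasp point (between the pads) lies 19 mm behind it; z points along the fingers, y is the direction in which the jaws open and shut (so a half turn about z gives the same grasp; the last joint's range is limited). The gripper opens to 88 mm and grips with 3 to 60 N. Pads are 20 mm wide; open, the fingers measure 115 mm over their backs; the gripper's body (75 mm by 178 mm) begins 61 mm behind the grasp point.
Start: joints at [1.093, 0.423, 1.63, -0, 1.089, -0.019], TCP at [0.277, 0.56, 0.223] pointing down, gripper open.
Joint ranges: [-3, 3], [-0.9, 2.11], [0.09, 2.58], [-1.31, 4.45], [0.11, 2.69], [-2.54, 2.54]. Speed limits (rad/s): [2.39, 2.39, 3.01, 3.14, 3.14, 3.14].

## Interface

Orientations are given as a unit quaternion [x, y, z, w].
In Python, from rig import arm gives the robot as it stands.
- The arm moves only by the shell command python3 -m jog 'ROWS' [OPENING] [FORCE]. ROWS is JSON, a list of rows, each a list of 2 entries, a list of its own where there are three numbers: the shift along the tool's x, y, z in m, then the turn about the tool's z in rad. A call has exactly 8 rows; each row shifts and turns the commanded pose from where the row before left it, along the tool's axes as they then stand; what a row does not reach is not made up. A row lasts 1/8 s, in which the tool goes at most 62.5 mm and 10.7 degrees, less where a joint would pass 70% of its speed; a pose out of reach is approached as far as the arm can. A call is refused whole if a number of a shift passes 0.0625 or a number of a turn 0.188, either way. A call with a gripper value outside its range is refused whole. OPENING is the opening, from -1 (shut) to 1 (fully open), set as the call begins (- or left out, the last holds). The fingers move at their own pace and stop on an object; FORCE is the grip in N (left out, the last holds). Time passes only in rows, so rows that do not move let the fingers close, or fill a call up. It gives the time, the measured TCP pose, the force and the opening at its end, in the units of the state.
- arm.read_state(): the state, without advancing time (a new reading comes with each control period).
- arm.camera(name): name is "scene" or "top" or "wrist"; returns the picture (480x640x3 uint8, red, green, blue); there is no depth.
- arm.camera_info(name): a dict with "intrinsics" (3x3 intrinsics, pixels), "dist" ([k1, k2, p1, p2, k3] as OpenCV has them; the pictures are not rectified), "eye" and "rotation" of the camera in the world. Camera axes: x right, y down, z forward; pixel columns grow to the right and rows downward; lengths in m; the calibration is good to about 2 mm. A picture is of the moment at which its call begins: read the wrist's pose just before it. camera_info takes no time and is no camera call; for the wrist camera it gives the pose at the moment of the call.
- arm.sign_off(): hands the job in, once; it reports no verdict.
The state is a dict: "time_s": time; "joint_pos": joint angles; "qd": joint speeds; "tau": joint torques, N m; "tcp_pos": TCP position; "ee_rot": TCP orientation; "wrist_force": force on the tool from outside, world axes, zero at the start; "moment": the same for the moment, N m; "finger_gap": finger opening in m.
Only numpy, scipy, OpenCV 4.12 (cv2) and the standard library are available. Lean on these libraries where they do the work, as an engineer would, in place of code of your own. Each camera call takes 0.05 s, during which the arm holds its last target.

## Task

Pack up the round fixings tub: lower the tapered lift-out cup into it until it just rests there level, without ramming it tight. Then set the lid flat on the rim with its four tabs at the tub's four catches, and press the tabs down one after another until every one has snapped under its catch. Leave the other things on the bench where they are.

Things in the scene. Friction and masses are not known exactly. Their poses are not given: they have to be found in the camera images.
- tub: Round grey plastic fixings tub on the bench, open at the top; heavy, stays put. Origin: centre of its underside, on the bench; z up. Rim top 96 mm above the bench, collar radius 74 mm. Four spring catches stand round it on its +x, +y, -x, -y axes: tongues 18 mm wide, 76 to 81 mm from the axis, their hooked heads 117 mm above the bench, noses reaching in to 71.5 mm from the axis.
- tub_mouth (a point): Centre of the tub's mouth, level with the rim top, 96 mm above the bench. Inner radius 66 mm here, narrowing by 10 degrees to 49 mm at the floor. The cup, lowered in centred at any yaw, comes to rest on this taper by itself with its underside 22 mm above the bench, below the rim; pushed down it wedges.
- cup_grip (a point): Tapered grey lift-out cup with wooden dowels fixed in it: radius 53 mm at the underside, 60 mm at the rim, 42 mm high, about 0.16 kg. A divider runs along its x axis; its middle 56 mm is the grip, 12 mm thick, top 56 mm above the underside, the cup is free beside it 30 mm deep below its top. This point: cup axis, in the grip, 44 mm above the underside (66 mm above the bench once nested); z up.
- lid_grip (a point): Grey lid: plate of radius 70 mm, 3 mm thick, 0.18 kg, with a tapered plug 12 mm deep below (radius 64.6 to 57 mm) on which it lies. Bar handle along its x axis: 60 mm long, 14 mm thick, top 31 mm above the plate's underside. This point: lid axis, in the handle, 20 mm above the plate's underside; 116 mm above the bench when the lid is on the rim. Any of 4 yaws that put tabs at catches (within 4 degrees).
- tab_0 (a joint): Black snap tab on the lid's +x axis: a sprung flap 26 mm wide, hinged 46 mm from the lid's axis and 5 mm above the plate's underside, its lip 76 mm from the axis when flat. Rad: 0 standing up by 29 degrees (it springs there by itself), 0.5 pressed flat; snapped under a catch it stays at about 0.45.
- tab_pad_0 (a point): Middle of the ribbed thumb pad (18 x 22 mm) on top of tab_0: 58 mm from the lid's axis while the tab stands up, 62 mm when flat. With the lid on the tub it is 113 mm above the bench while up, 106 mm when flat; the tab snaps in when the pad is pressed below about 106.5 mm, which takes 9 to 15 N straight down; with less it springs up again.
- catch_0 (a joint): Spring catch on the tub's +x axis, rad: 0 upright, grows as its hook is pushed outward (about 0.08 as a tab's lip passes); springs back to 0.
- tab_1 (a joint): Black snap tab on the lid's +y axis: a sprung flap 26 mm wide, hinged 46 mm from the lid's axis and 5 mm above the plate's underside, its lip 76 mm from the axis when flat. Rad: 0 standing up by 29 degrees (it springs there by itself), 0.5 pressed flat; snapped under a catch it stays at about 0.45.
- tab_pad_1 (a point): Middle of the ribbed thumb pad (18 x 22 mm) on top of tab_1: 58 mm from the lid's axis while the tab stands up, 62 mm when flat. With the lid on the tub it is 113 mm above the bench while up, 106 mm when flat; the tab snaps in when the pad is pressed below about 106.5 mm, which takes 9 to 15 N straight down; with less it springs up again.
- catch_1 (a joint): Spring catch on the tub's +y axis, rad: 0 upright, grows as its hook is pushed outward (about 0.08 as a tab's lip passes); springs back to 0.
- tab_2 (a joint): Black snap tab on the lid's -x axis: a sprung flap 26 mm wide, hinged 46 mm from the lid's axis and 5 mm above the plate's underside, its lip 76 mm from the axis when flat. Rad: 0 standing up by 29 degrees (it springs there by itself), 0.5 pressed flat; snapped under a catch it stays at about 0.45.
- tab_pad_2 (a point): Middle of the ribbed thumb pad (18 x 22 mm) on top of tab_2: 58 mm from the lid's axis while the tab stands up, 62 mm when flat. With the lid on the tub it is 113 mm above the bench while up, 106 mm when flat; the tab snaps in when the pad is pressed below about 106.5 mm, which takes 9 to 15 N straight down; with less it springs up again.
- catch_2 (a joint): Spring catch on the tub's -x axis, rad: 0 upright, grows as its hook is pushed outward (about 0.08 as a tab's lip passes); springs back to 0.
- tab_3 (a joint): Black snap tab on the lid's -y axis: a sprung flap 26 mm wide, hinged 46 mm from the lid's axis and 5 mm above the plate's underside, its lip 76 mm from the axis when flat. Rad: 0 standing up by 29 degrees (it springs there by itself), 0.5 pressed flat; snapped under a catch it stays at about 0.45.
- tab_pad_3 (a point): Middle of the ribbed thumb pad (18 x 22 mm) on top of tab_3: 58 mm from the lid's axis while the tab stands up, 62 mm when flat. With the lid on the tub it is 113 mm above the bench while up, 106 mm when flat; the tab snaps in when the pad is pressed below about 106.5 mm, which takes 9 to 15 N straight down; with less it springs up again.
- catch_3 (a joint): Spring catch on the tub's -y axis, rad: 0 upright, grows as its hook is pushed outward (about 0.08 as a tab's lip passes); springs back to 0.
- masking_roll: Bystander: roll of masking tape lying flat, 96 x 96 x 24 mm; origin at the centre of its underside.
- spring_clamp_a: Bystander: spring clamp lying flat, 51 x 129 x 24 mm; origin at the centre of its underside.
- box_dowels: Bystander: small cardboard box, 64 x 71 x 51 mm; origin at the centre of its underside.
- screw_pot: Bystander: open round pot, diameter 65, height 75 mm; origin at the centre of its underside.
- sanding_block: Bystander: cork sanding block, 63 x 113 x 34 mm; origin at the centre of its underside.
- offcut_5: Bystander: square wooden offcut, 22 x 140 x 22 mm; origin at the centre of its underside.
- try_square: Bystander: try square lying flat, 177 x 118 x 19 mm; origin at the centre of its underside.

How it is judged:
By the outcome, as a careful person would: the job done as asked, in the order asked, and still so for the second after the job is handed in, with the robot touching nothing.
It also fails if it takes over 72 s, if anything falls off the work surface, if the arm or the gripper's body presses on something with over 40 N, if the wrist force passes 120 N, or if a joint passes its speed limit or range.

## Working session

There is one attempt and no reset: what is moved stays moved. The work goes in short steps, Python scripts to look and compute and a shell command to move; the robot and the scene stay as the last step left them, time stands still between calls to the robot, and variables do not carry over. Pictures are saved under pics/ and viewed, and the job is handed in when it is done.

```bash
ls; mkdir -p pics
python3 - <<'E'
from rig import arm
import cv2
s=arm.read_state(); print(s)
for n in ("scene","top","wrist"):
    im=arm.camera(n); cv2.imwrite(f"pics/{n}0.png",im[:,:,::-1])
    i=arm.camera_info(n); print(n,i)
E
```

```text
pics
{'time_s': 0.0, 'joint_pos': array([ 1.09302204e+00,  4.23822891e-01,  1.63067074e+00,  9.57861940e-06,
        1.08861089e+00, -1.90007053e-02]), 'qd': array([-7.80699898e-04,  4.82971156e-05,  3.02761366e-04,  9.04268025e-04,
        4.86016884e-04, -2.03450519e-03]), 'tau': array([ 5.33165112e-04, -5.44638562e+01, -2.73660904e+01,  6.43395167e-02,
        2.27832247e-02, -2.00438521e-04]), 'tcp_pos': array([0.27650271, 0.55989683, 0.22192047]), 'ee_rot': array([ 2.27382521e-01,  9.73805226e-01, -7.31691340e-04, -1.89951073e-04]), 'wrist_force': array([-0.02445531, -0.83112506,  0.26719046]), 'moment': array([0.02260519, 0.0044394 , 0.01319275]), 'finger_gap': 0.08805398489152669}
scene {'intrinsics': array([[457.88660951,   0.        , 322.35550258],
       [  0.        , 457.88660951, 243.73111674],
       [  0.        ,   0.        ,   1.        ]]), 'dist': array([-0.05660295,  0.        ,  0.        ,  0.        ,  0.        ]), 'eye': array([ 0.07910098, -0.75702054,  0.57258123]), 'rotation': array([ 0.82876339, -0.22490007,  0.12417772, -0.49714294])}
top {'intrinsics': array([[444.90660538,   0.        , 324.89202756],
       [  0.        , 444.90660538, 242.91244524],
       [  0.        ,   0.        ,   1.        ]]), 'dist': array([0.00045191, 0.        , 0.        , 0.        , 0.        ]), 'eye': array([0.39117138, 0.0439791 , 1.18651692]), 'rotation': array([-0.69589291,  0.71462882, -0.04521948,  0.0547166 ])}
wrist {'intrinsics': array([[346.24676012,   0.        , 319.62073257],
       [  0.        , 346.24676012, 243.12214561],
       [  0.        ,   0.        ,   1.        ]]), 'dist': array([-0.01353056,  0.        ,  0.        ,  0.        ,  0.        ]), 'eye': array([0.20146884, 0.59788937, 0.38437183]), 'rotation': array([0.83926857, 0.52181269, 0.08006318, 0.13011405])}
```

View pics/top0.png

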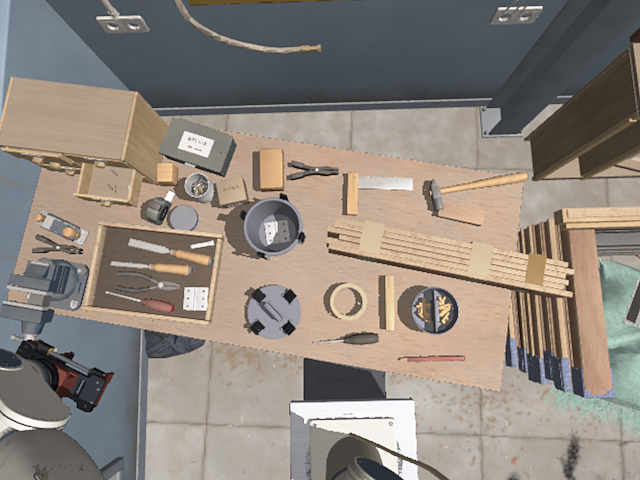

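View pics/scene0.png

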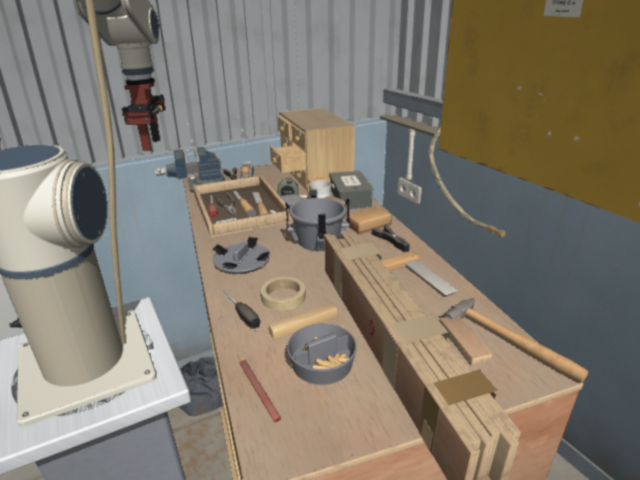

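View pics/wrist0.png

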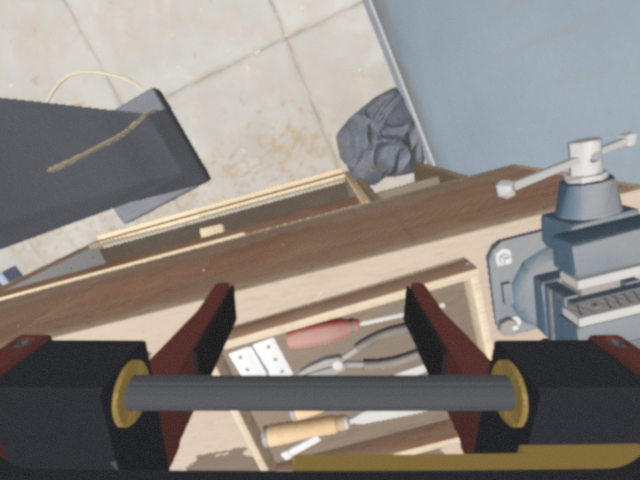

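Top view: tub mouth about (273,225), lid (272,312), cup (436,311). I'll zoom in for the details.

```bash
cat > h.py <<'E'
import numpy as np, cv2
from rig import arm
from scipy.spatial.transform import Rotation as R
def proj(n,P,info=None):
    i=info or arm.camera_info(n); Rm=R.from_quat(i["rotation"]).as_matrix()
    pc=(np.atleast_2d(P)-i["eye"])@Rm
    return cv2.projectPoints(pc.reshape(-1,1,3),np.zeros(3),np.zeros(3),i["intrinsics"],i["dist"])[0].reshape(-1,2)
def ray(n,px,z,info=None):
    i=info or arm.camera_info(n); Rm=R.from_quat(i["rotation"]).as_matrix()
    u=cv2.undistortPoints(np.array(px,float).reshape(-1,1,2),i["intrinsics"],i["dist"]).reshape(-1,2)
    d=np.c_[u,np.ones(len(u))]@Rm.T
    e=np.array(i["eye"]); return e+d*((z-e[2])/d[:,2])[:,None]
def circ(c,r,z,n=72):
    t=np.linspace(0,2*np.pi,n); return np.c_[c[0]+r*np.cos(t),c[1]+r*np.sin(t),np.full(n,z)]
E
python3 - <<'E'
from h import *
print(ray("top",[[273,225]],.096),ray("top",[[272,312]],.015),ray("top",[[436,311]],.042))
im=cv2.imread("pics/top0.png")
a=[im[185:265,233:313],im[272:352,233:313],im[272:352,396:476]]
cv2.imwrite("pics/top0z.png",np.hstack([cv2.resize(x,None,fx=3.3,fy=3.3,interpolation=cv2.INTER_CUBIC) for x in a]))
im=cv2.imread("pics/scene0.png")
a=[im[180:280,205:365],im[310:410,240:400]]
cv2.imwrite("pics/scene0z.png",np.hstack([cv2.resize(x,None,fx=2.5,fy=2.5,interpolation=cv2.INTER_CUBIC) for x in a]))
E
```

```text
[[0.5953574 0.1849507 0.096    ]] [[0.3801418  0.20011294 0.015     ]] [[ 0.37237669 -0.21969497  0.042     ]]
```

View pics/top0z.png

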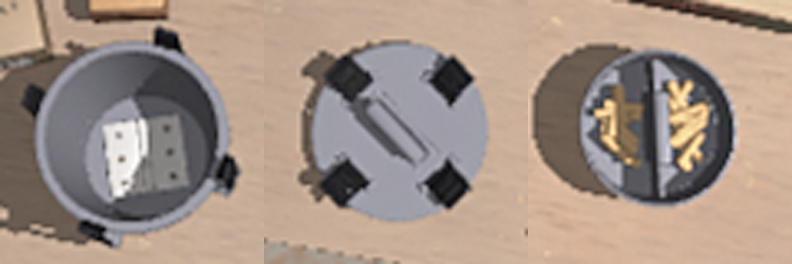

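View pics/scene0z.png

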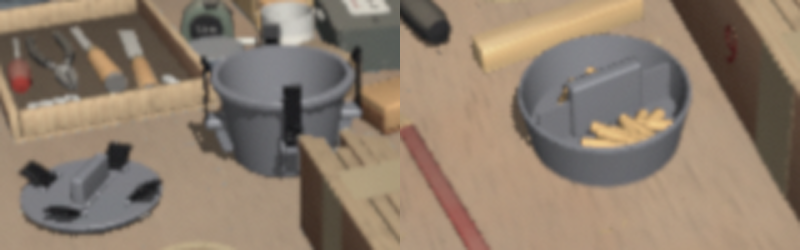

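```bash
cat > ov.py <<'E'
from h import *
def rot(c,a,P):
    P=np.array(P,float); ca,sa=np.cos(a),np.sin(a)
    return np.c_[c[0]+ca*P[:,0]-sa*P[:,1],c[1]+sa*P[:,0]+ca*P[:,1],P[:,2]]
def lines(kind,c,a,z0=0.):
    L=[]
    if kind=="tub":
        L+=[circ(c,.074,.096),circ(c,.066,.096),circ(c,.049,.004)]
        for k in range(4): L.append(rot(c,a+k*np.pi/2,[[.0715,-.009,.117],[.081,-.009,.117],[.081,.009,.117],[.0715,.009,.117],[.0715,-.009,.117]]))
    if kind=="cup":
        L+=[circ(c,.060,z0+.042),circ(c,.053,z0)]
        L.append(rot(c,a,[[x,y,z0+.056] for x,y in((-.028,-.006),(.028,-.006),(.028,.006),(-.028,.006),(-.028,-.006))]))
    if kind=="lid": # z0 = underside of plate
        L+=[circ(c,.070,z0+.003)]
        L.append(rot(c,a,[[x,y,z0+.031] for x,y in((-.03,-.007),(.03,-.007),(.03,.007),(-.03,.007),(-.03,-.007))]))
        for k in range(4):
            ct,st=np.cos(.506),np.sin(.506)
            L.append(rot(c,a+k*np.pi/2,[[.046+.03*q*ct,w,z0+.005+.03*q*st] for q,w in((0,-.013),(1,-.013),(1,.013),(0,.013),(0,-.013))]))
    return L
def overlay(n,src,items,boxes,f,out,info=None):
    im=cv2.imread(src); o=[]
    for (u,v,w,h) in boxes:
        o.append(cv2.resize(im[v:v+h,u:u+w],None,fx=f,fy=f,interpolation=cv2.INTER_CUBIC))
    for it in items:
        for L in lines(*it):
            p=proj(n,L,info)
            for (u,v,w,h),cr in zip(boxes,o):
                cv2.polylines(cr,[np.int32(((p-[u,v]+.5)*f-.5)*16)],False,(0,255,0),1,cv2.LINE_AA,4)
    cv2.imwrite(out,np.hstack(o))
E
cat > a.py <<'E'
from ov import *
items=[("tub",(.597,.184),np.radians(20)),("cup",(.374,-.220),np.radians(-3)),("lid",(.382,.200),np.radians(42),.012)]
overlay("top","pics/top0.png",items,[(233,185,80,80),(233,272,80,80),(396,272,80,80)],3.3,"pics/o1.png")
overlay("scene","pics/scene0.png",items,[(205,180,160,100),(240,310,160,100)],2.5,"pics/o2.png")
E
python3 a.py
```

```text
(no output)
```

View pics/o1.png

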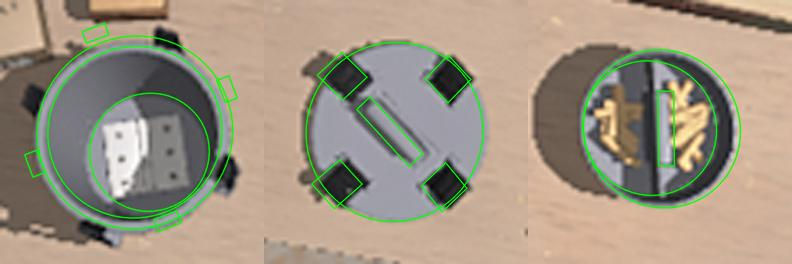

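View pics/o2.png

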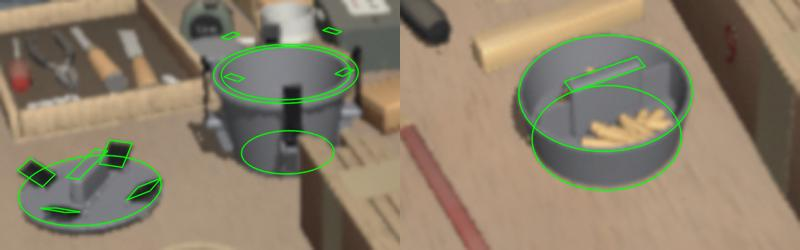

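```bash
cat > plan.py <<'E'
from h import *
def psi(s=None):
    s=s or arm.read_state(); m=R.from_quat(s["ee_rot"]).as_matrix(); return np.arctan2(m[1,1],m[0,1])
def go(dw,dpsi,n,p0=None):
    """world shift dw over n rows with turn dpsi (world ccw) spread evenly"""
    p=psi() if p0 is None else p0; out=[]
    for k in range(n):
        d=np.array(dw)/n; y=np.array([np.cos(p),np.sin(p)]); x=np.array([-y[1],y[0]])
        out.append([[round(float(v),4) for v in (x@d[:2],y@d[:2],-d[2])],round(-dpsi/n,4)]); p+=dpsi/n
    print(out)
def st():
    s=arm.read_state(); print("t",round(s["time_s"],2),"tcp",s["tcp_pos"].round(4),"psi",round(np.degrees(psi(s)),2),"F",s["wrist_force"].round(2),"gap",round(s["finger_gap"],4),"q",s["joint_pos"].round(2), "tilt",R.from_quat(s["ee_rot"]).as_matrix()[:,2].round(4))
E
python3 - <<'E'
from plan import *
s=arm.read_state();st()
m=R.from_quat(s["ee_rot"]).as_matrix();print(m.round(3))
a=s["tcp_pos"]; b=np.array([.43,.10,.22]);c=np.array([.37,-.22,.20])
t=np.radians(90-2)-psi()
go(b-a,0,8); go(c-b,t,8)
E
```

```text
t 0.15 tcp [0.2766 0.56   0.2221] psi 63.71 F [ 0.06 -0.28  0.26] gap 0.0879 q [ 1.09  0.42  1.63  0.    1.09 -0.02] tilt [-5.e-04 -1.e-03 -1.e+00]
[[-0.897  0.443 -0.001]
 [ 0.443  0.897 -0.001]
 [ 0.    -0.001 -1.   ]]
[[[-0.0427, -0.0431, 0.0003], 0.0], [[-0.0427, -0.0431, 0.0003], 0.0], [[-0.0427, -0.0431, 0.0003], 0.0], [[-0.0427, -0.0431, 0.0003], 0.0], [[-0.0427, -0.0431, 0.0003], 0.0], [[-0.0427, -0.0431, 0.0003], 0.0], [[-0.0427, -0.0431, 0.0003], 0.0], [[-0.0427, -0.0431, 0.0003], 0.0]]
[[[-0.011, -0.0392, 0.0025], np.float64(-0.053)], [[-0.0089, -0.0397, 0.0025], np.float64(-0.053)], [[-0.0068, -0.0401, 0.0025], np.float64(-0.053)], [[-0.0047, -0.0404, 0.0025], np.float64(-0.053)], [[-0.0025, -0.0406, 0.0025], np.float64(-0.053)], [[-0.0003, -0.0407, 0.0025], np.float64(-0.053)], [[0.0018, -0.0407, 0.0025], np.float64(-0.053)], [[0.004, -0.0405, 0.0025], np.float64(-0.053)]]
```

```bash
python3 -m jog '[[[-0.043,-0.043,0],0],[[-0.043,-0.043,0],0],[[-0.043,-0.043,0],0],[[-0.043,-0.043,0],0],[[-0.043,-0.043,0],0],[[-0.043,-0.043,0],0],[[-0.043,-0.043,0],0],[[-0.043,-0.043,0],0]]' -0.18 20
python3 -m jog '[[[-0.011,-0.039,0.002],-0.053],[[-0.009,-0.04,0.002],-0.053],[[-0.007,-0.04,0.002],-0.053],[[-0.005,-0.04,0.003],-0.053],[[-0.002,-0.041,0.003],-0.053],[[0,-0.041,0.003],-0.053],[[0.002,-0.041,0.003],-0.053],[[0.004,-0.04,0.002],-0.053]]'
python3 - <<'E'
from plan import *
st()
i=arm.camera_info("wrist"); im=arm.camera("wrist"); cv2.imwrite("pics/w1.png",im[:,:,::-1]); st()
import pickle; pickle.dump(i,open("w1.pkl","wb"))
E
```

```text
time_s: 1.15
tcp_pos: [0.4332, 0.0977, 0.2228]
ee_rot: [0.227, 0.974, 0.0, 0.0]
wrist_force: [1.6, 0.3, 0.4]
finger_gap: 0.0359
time_s: 2.15
tcp_pos: [0.3719, -0.2218, 0.2025]
ee_rot: [0.017, 1.0, 0.0, -0.0]
wrist_force: [0.6, -0.1, 1.0]
finger_gap: 0.036
t 2.15 tcp [ 0.3719 -0.2218  0.2025] psi 88.1 F [ 0.57 -0.07  0.95] gap 0.036 q [-0.57  0.17  2.05  0.    0.92 -2.1 ] tilt [-0.e+00  1.e-04 -1.e+00]
t 2.2 tcp [ 0.3719 -0.2251  0.2027] psi 88.2 F [ 0.21 -2.07 -0.37] gap 0.0362 q [-0.57  0.17  2.05 -0.    0.92 -2.11] tilt [ 5.0e-04 -2.2e-03 -1.0e+00]
```

View pics/w1.png

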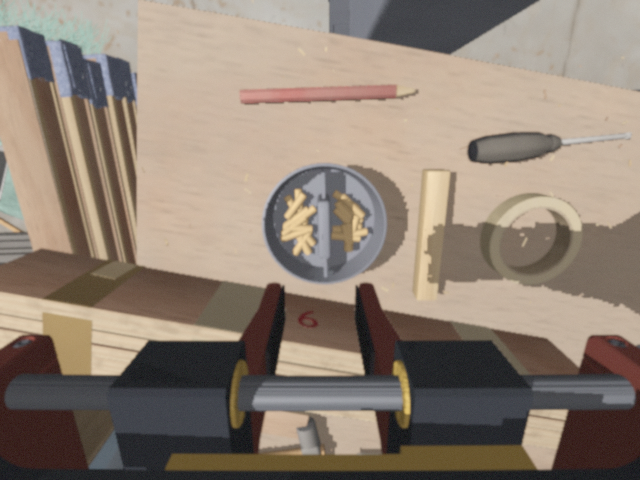

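Wrist view: cup rim centred about (325,223), divider nearly vertical in the picture.

Run:
```python
from ov import *
import pickle
i=pickle.load(open("w1.pkl","rb"))
for k,(c,a) in enumerate([((.372,-.220),-2)]):
    overlay("wrist","pics/w1.png",[("cup",c,np.radians(a))],[(240,140,160,160)],3.7,"pics/o3.png",i)
```

```text
(no output)
```

View pics/o3.png

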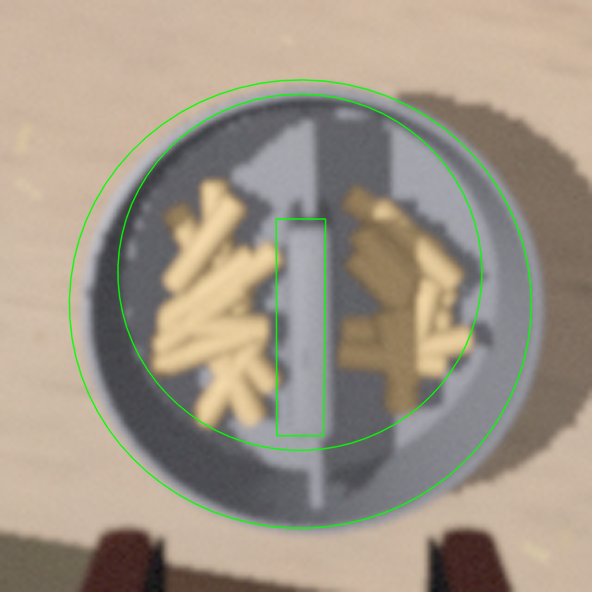

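```bash
cat > snap.py <<'E'
import sys,pickle
from plan import *
def snap(tag):
    st(); i=arm.camera_info("wrist"); im=arm.camera("wrist"); cv2.imwrite(f"pics/{tag}.png",im[:,:,::-1]); pickle.dump(i,open(tag+".pkl","wb")); return i
E
python3 - <<'E'
from snap import *
from ov import *
i=snap("w2")
st()
overlay("wrist","pics/w2.png",[("cup",(.3735,-.217),np.radians(-2))],[(240,140,160,160)],3.7,"pics/o4.png",i)
E
```

```text
t 2.2 tcp [ 0.3719 -0.2251  0.2027] psi 88.2 F [ 0.21 -2.07 -0.37] gap 0.0362 q [-0.57  0.17  2.05 -0.    0.92 -2.11] tilt [ 5.0e-04 -2.2e-03 -1.0e+00]
t 2.25 tcp [ 0.372  -0.2232  0.2026] psi 87.87 F [-0.26 -1.17  0.23] gap 0.036 q [-0.57  0.17  2.05 -0.    0.92 -2.1 ] tilt [ 2.e-04 -8.e-04 -1.e+00]
```

View pics/o4.png

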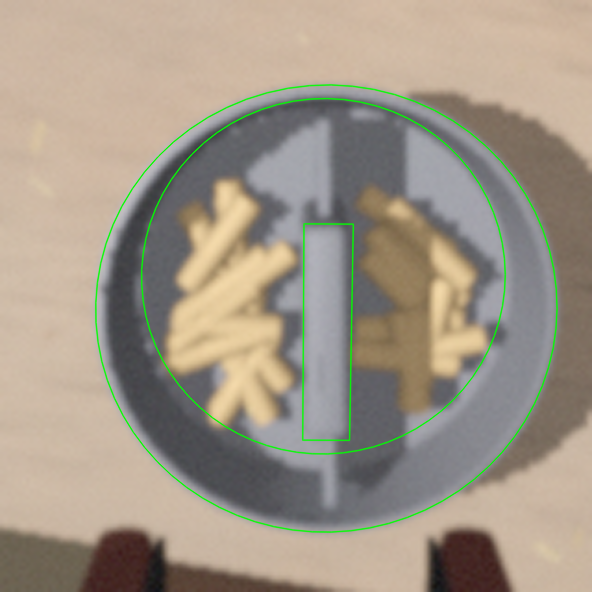

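Run:
```python
from plan import *
for z in (0.05,.1): print(z, ray("top",[[436,283],[480,288],[400,262],[345,250],[330,235]],z)[:,:2].round(3).tolist(), "scene",ray("scene",[[385,340],[327,250]],z)[:,:2].round(3).tolist())
p=psi();go(np.array([.3735,-.217,.07])-[.372,-.2232,.2026],np.radians(90.5-87.87),4)
```

```text
0.05 [[0.443, -0.222], [0.427, -0.332], [0.499, -0.134], [0.533, 0.006], [0.574, 0.043]] scene [[0.47, -0.272], [0.546, 0.056]]
0.1 [[0.44, -0.21], [0.426, -0.316], [0.494, -0.126], [0.527, 0.008], [0.565, 0.043]] scene [[0.433, -0.319], [0.501, -0.022]]
[[[-0.0003, 0.0016, 0.0331], np.float64(-0.0115)], [[-0.0003, 0.0016, 0.0331], np.float64(-0.0115)], [[-0.0004, 0.0016, 0.0331], np.float64(-0.0115)], [[-0.0004, 0.0016, 0.0331], np.float64(-0.0115)]]
```

```bash
python3 -m jog '[[[0,0.0015,0.03],-0.011],[[0,0.0015,0.03],-0.011],[[-0.0005,0.0015,0.03],-0.011],[[-0.0005,0.0015,0.03],-0.011],[[-0.0005,0,0.02],0],[[0,0,0.014],0],[[0,0,0],0],[[0,0,0],0]]'
python3 - <<'E'
from snap import *
snap("w3")
E
```

```text
time_s: 3.25
tcp_pos: [0.3744, -0.2146, 0.0492]
ee_rot: [-0.005, 1.0, -0.0, 0.0]
wrist_force: [0.1, -0.3, 1.1]
finger_gap: 0.036
t 3.25 tcp [ 0.3744 -0.2146  0.0492] psi 90.53 F [ 0.09 -0.34  1.07] gap 0.036 q [-0.55  0.46  2.15  0.    0.53 -2.13] tilt [ 7.e-04 -4.e-04 -1.e+00]
```

View pics/w3.png

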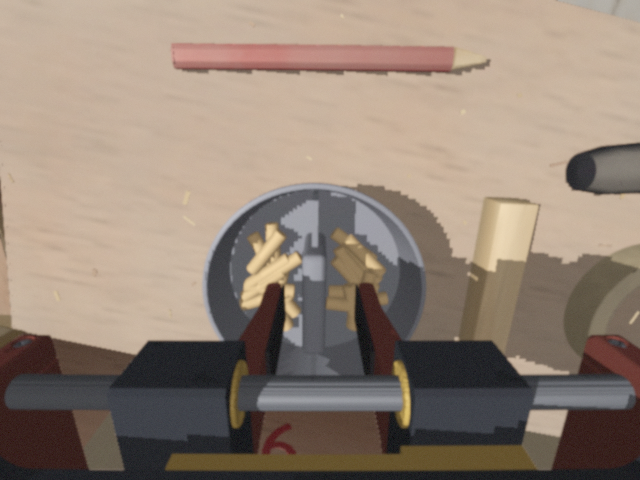

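Divider sits about 2 mm left of the jaws' centre; I'll correct for that, go down and close.

```bash
python3 -m jog '[[[0,-0.002,0.01],0],[[0,0,0.01],0],[[0,0,0],0],[[0,0,0],0],[[0,0,0],0],[[0,0,0],0],[[0,0,0],0],[[0,0,0],0]]' -0.18
python3 -m jog '[[[0,0,0],0],[[0,0,0],0],[[0,0,0],0],[[0,0,0],0],[[0,0,0],0],[[0,0,-0.004],0],[[0,0,-0.01],0],[[0,0,-0.02],0]]' -1 25
python3 - <<'E'
from snap import *
snap("w4")
E
```

```text
time_s: 4.3
tcp_pos: [0.3741, -0.2165, 0.0287]
ee_rot: [-0.005, 1.0, -0.0, 0.0]
wrist_force: [0.2, 0.5, -0.4]
finger_gap: 0.0361
time_s: 5.3
tcp_pos: [0.3736, -0.2162, 0.0631]
ee_rot: [-0.005, 1.0, 0.0, -0.001]
wrist_force: [0.5, -0.7, -1.1]
finger_gap: 0.0119
t 5.3 tcp [ 0.3736 -0.2162  0.0631] psi 90.53 F [ 0.46 -0.73 -1.08] gap 0.0119 q [-0.55  0.43  2.14  0.    0.57 -2.13] tilt [-1.3e-03  8.0e-04 -1.0e+00]
```

View pics/w4.png

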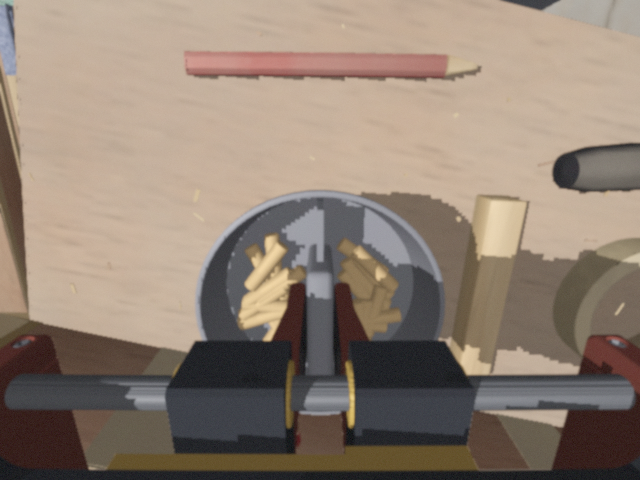

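Run:
```python
from ov import *
items=[("tub",(.597,.1865),np.radians(-24))]
overlay("top","pics/top0.png",items,[(228,180,90,90)],6.5,"pics/o1.png")
overlay("scene","pics/scene0.png",items,[(270,180,100,80)],6,"pics/o2.png")
```

```text
(no output)
```

View pics/o1.png

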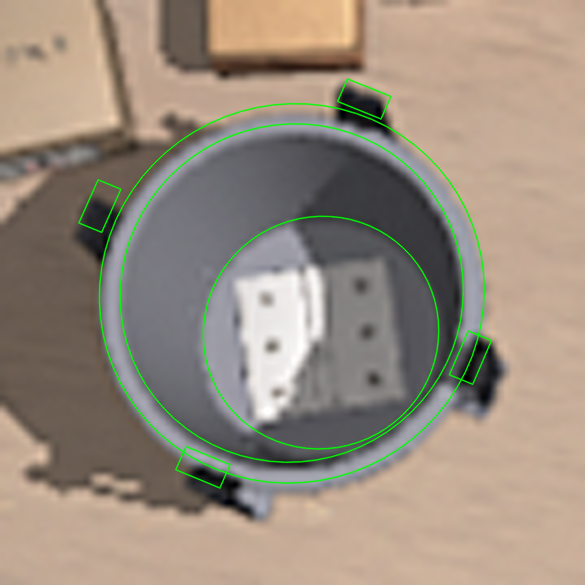

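View pics/o2.png

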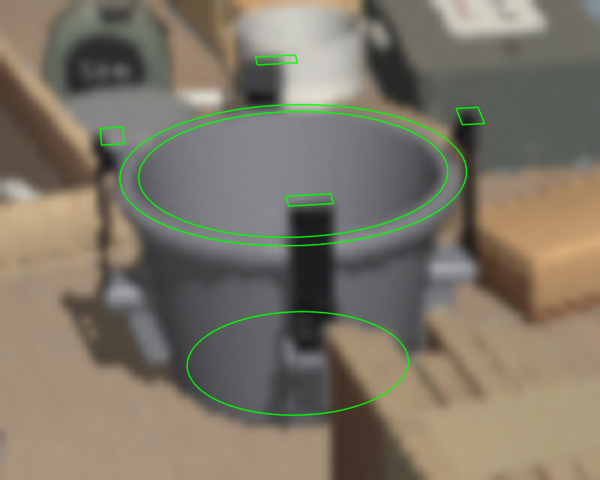

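```bash
python3 -m jog '[[[0,0,-0.03],0],[[0,0,-0.045],0],[[0,0,-0.045],0],[[-0.02,0.03,-0.045],0],[[-0.03,0.05,-0.012],0],[[-0.03,0.055,0],0],[[-0.03,0.055,0],0],[[-0.03,0.055,0],0]]'
python3 - <<'E'
from snap import *
st()
E
```

```text
time_s: 6.35
tcp_pos: [0.5121, 0.0313, 0.2401]
ee_rot: [-0.005, 1.0, -0.0, 0.0]
wrist_force: [0.3, -0.4, -1.6]
finger_gap: 0.0119
t 6.35 tcp [0.5121 0.0313 0.2401] psi 90.53 F [ 0.35 -0.38 -1.6 ] gap 0.0119 q [ 0.04  0.24  1.86 -0.    1.04 -1.54] tilt [ 8.e-04 -2.e-04 -1.e+00]
```

```bash
python3 -m jog '[[[-0.027,0.05,0],0],[[-0.027,0.05,0],0],[[-0.02,0.034,0],0],[[-0.007,0.018,0],0],[[-0.002,0.002,0],0],[[0,0,0],0],[[0,0,0],0],[[0,0,0],0]]'
python3 - <<'E'
from snap import *
from ov import *
i=snap("w5")
overlay("wrist","pics/w5.png",[("tub",(.594,.185),np.radians(-24)),("cup",(.594,.185),0.01,.2115)],[(120,60,400,300)],2,"pics/o5.png",i)
E
```

```text
time_s: 7.35
tcp_pos: [0.593, 0.1832, 0.2399]
ee_rot: [-0.004, 1.0, -0.0, 0.0]
wrist_force: [0.2, 0.3, -1.2]
finger_gap: 0.0119
t 7.35 tcp [0.593  0.1832 0.2399] psi 90.46 F [ 0.24  0.34 -1.17] gap 0.0119 q [ 0.28  0.4   1.63 -0.    1.12 -1.3 ] tilt [ 0.e+00 -1.e-04 -1.e+00]
```

View pics/o5.png

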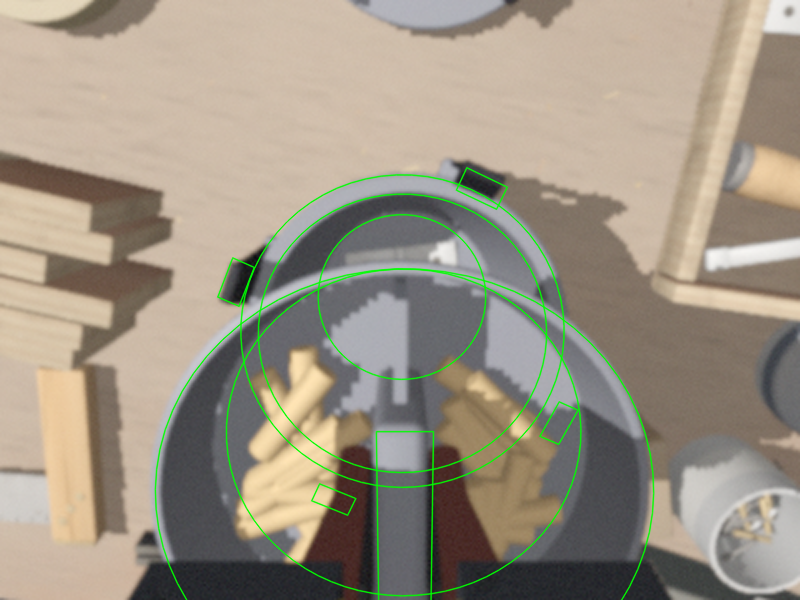

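Overlay matches tub at (0.594, 0.185), yaw −24° (catches at (237,281) and (482,187) fit). I'll lower the cup, slowly near the end.

```bash
python3 -m jog '[[[-0.001,0.002,0.03],0],[[0,0,0.04],0],[[0,0,0.04],0],[[0,0,0.035],0],[[0,0,0.015],0],[[0,0,0.005],0],[[0,0,0],0],[[0,0,0],0]]'
python3 - <<'E'
from snap import *
from ov import *
i=snap("w6")
overlay("wrist","pics/w6.png",[("tub",(.594,.185),np.radians(-24)),("cup",(.594,.185),0.01,.047)],[(120,60,400,300)],2,"pics/o6.png",i)
E
```

```text
time_s: 8.4
tcp_pos: [0.5951, 0.1864, 0.076]
ee_rot: [-0.005, 1.0, 0.0, 0.001]
wrist_force: [-0.2, -0.3, -1.2]
finger_gap: 0.012
t 8.4 tcp [0.5951 0.1864 0.076 ] psi 90.53 F [-0.19 -0.31 -1.23] gap 0.012 q [ 0.28  0.61  1.72 -0.    0.81 -1.3 ] tilt [ 2.2e-03  6.0e-04 -1.0e+00]
```

View pics/o6.png

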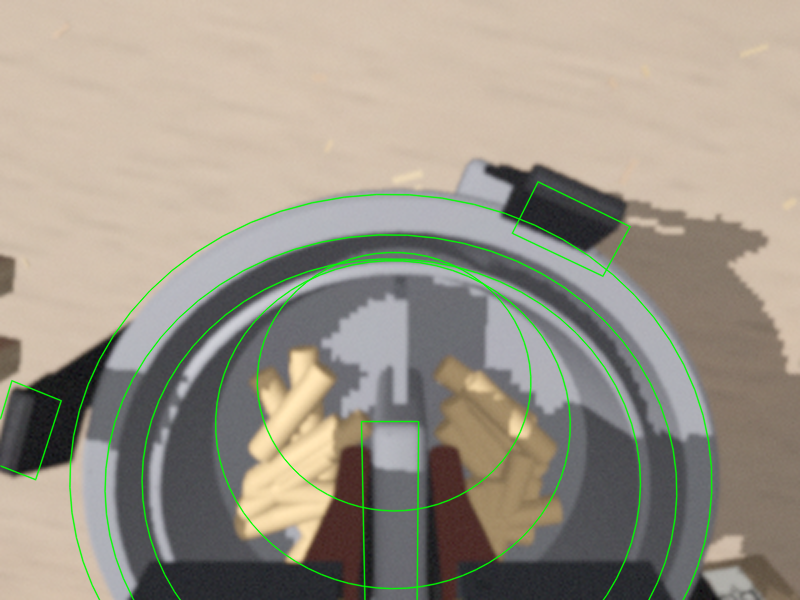

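```bash
python3 -m jog '[[[0.001,0,0.005],0],[[0.0005,0,0.005],0],[[0,0,0.004],0],[[0,0,0.003],0],[[0,0,0.002],0],[[0,0,0.001],0],[[0,0,0],0],[[0,0,0],0]]'
python3 - <<'E'
from snap import *
from ov import *
i=snap("w7")
overlay("wrist","pics/w7.png",[("tub",(.594,.185),np.radians(-24)),("cup",(.594,.185),0.01,.027)],[(120,60,400,300)],2,"pics/o7.png",i)
E
```

```text
time_s: 9.45
tcp_pos: [0.5927, 0.1862, 0.0548]
ee_rot: [-0.005, 1.0, 0.0, 0.0]
wrist_force: [-0.6, -1.3, -2.0]
finger_gap: 0.0122
t 9.45 tcp [0.5927 0.1862 0.0548] psi 90.53 F [-0.6  -1.33 -2.02] gap 0.0122 q [ 0.29  0.64  1.72 -0.    0.78 -1.29] tilt [ 2.e-04  0.e+00 -1.e+00]
```

View pics/o7.png

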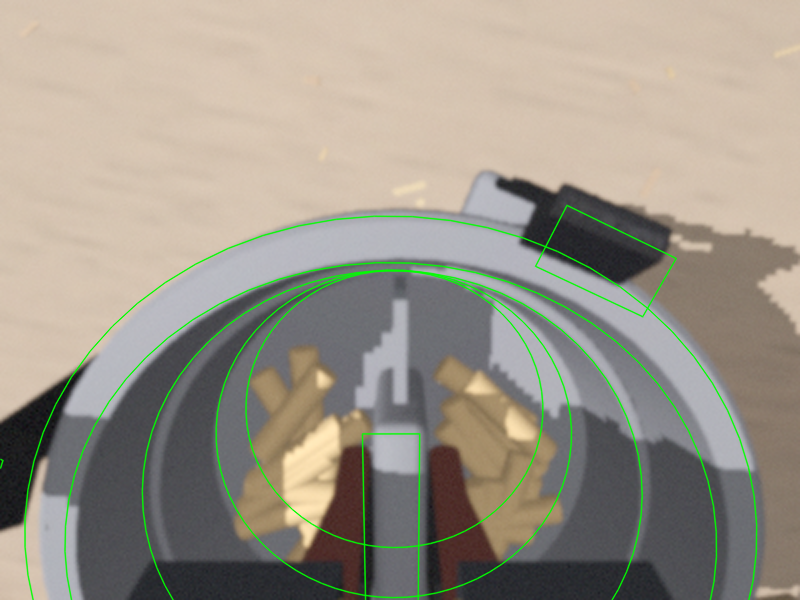

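```bash
python3 -m jog '[[[0,-0.001,0],0],[[0,0,0.0005],0],[[0,0,0.0005],0],[[0,0,0.0005],0],[[0,0,0.0005],0],[[0,0,0.0005],0],[[0,0,0],0],[[0,0,0],0]]'
python3 - <<'E'
from snap import *
st()
E
```

```text
time_s: 10.5
tcp_pos: [0.5933, 0.186, 0.0529]
ee_rot: [-0.005, 1.0, 0.001, 0.001]
wrist_force: [-1.3, 6.0, 3.5]
finger_gap: 0.0122
t 10.5 tcp [0.5933 0.186  0.0529] psi 90.54 F [-1.27  5.96  3.49] gap 0.0122 q [ 0.28  0.64  1.72  0.    0.77 -1.3 ] tilt [ 0.0016  0.0011 -1.    ]
```

```bash
python3 -m jog '[[[0,0.0007,-0.0005],0],[[0,0,0],0],[[0,0,0],0],[[0,0,0],0],[[0,0,0],0],[[0,0,0],0],[[0,0,0],0],[[0,0,0],0]]'
python3 - <<'E'
from snap import *
st()
E
```

```text
time_s: 11.5
tcp_pos: [0.5932, 0.186, 0.0529]
ee_rot: [-0.005, 1.0, 0.0, 0.001]
wrist_force: [3.0, 4.9, 1.8]
finger_gap: 0.0121
t 11.5 tcp [0.5932 0.186  0.0529] psi 90.53 F [2.99 4.87 1.85] gap 0.0121 q [ 0.28  0.64  1.72  0.    0.77 -1.3 ] tilt [ 1.1e-03  4.0e-04 -1.0e+00]
```

```bash
python3 -m jog '[[[-0.0005,0.0008,-0.0005],0],[[0,0,0],0],[[0,0,0],0],[[0,0,0.0005],0],[[0,0,0.0005],0],[[0,0,0],0],[[0,0,0],0],[[0,0,0],0]]'
python3 - <<'E'
from snap import *
st()
E
```

```text
time_s: 12.5
tcp_pos: [0.593, 0.1865, 0.0521]
ee_rot: [-0.005, 1.0, -0.0, -0.0]
wrist_force: [1.8, -1.1, -0.5]
finger_gap: 0.0122
t 12.5 tcp [0.593  0.1865 0.0521] psi 90.53 F [ 1.84 -1.12 -0.51] gap 0.0122 q [ 0.29  0.64  1.72 -0.    0.77 -1.29] tilt [-3.e-04 -2.e-04 -1.e+00]
```

```bash
python3 -m jog '[[[0,0,0],0],[[0,0,0],0],[[0,0,0],0],[[0,0,0],0],[[0,0,-0.01],0],[[0,0,-0.04],0],[[0,0,-0.06],0],[[0,0,-0.04],0]]' -0.18
python3 - <<'E'
from snap import *
st()
E
python3 -m jog '[[[0.04,0,-0.02],0],[[0.05,0,0],0],[[0.05,0,0],0],[[0.05,0.005,0],0],[[0.02,0.005,0],0],[[0.0,0.004,0],0],[[0,0,0],0],[[0,0,0],0]]'
python3 - <<'E'
from snap import *
snap("w8")
im=arm.camera("top"); cv2.imwrite("pics/t8.png",im[:,:,::-1])
im=arm.camera("scene"); cv2.imwrite("pics/s8.png",im[:,:,::-1])
E
```

```text
time_s: 13.5
tcp_pos: [0.5939, 0.1869, 0.2057]
ee_rot: [-0.005, 1.0, 0.0, 0.001]
wrist_force: [0.2, 0.4, -0.1]
finger_gap: 0.0362
t 13.5 tcp [0.5939 0.1869 0.2057] psi 90.52 F [ 0.19  0.37 -0.11] gap 0.0362 q [ 0.29  0.44  1.65  0.    1.05 -1.29] tilt [ 3.e-03  9.e-04 -1.e+00]
time_s: 14.5
tcp_pos: [0.3843, 0.1989, 0.2222]
ee_rot: [-0.004, 1.0, 0.0, 0.0]
wrist_force: [-0.2, 0.7, 0.1]
finger_gap: 0.0361
t 14.5 tcp [0.3843 0.1989 0.2222] psi 90.51 F [-0.23  0.67  0.1 ] gap 0.0361 q [ 0.45  0.14  2.04 -0.    0.97 -1.13] tilt [ 5.e-04  1.e-04 -1.e+00]
```

View pics/w8.png

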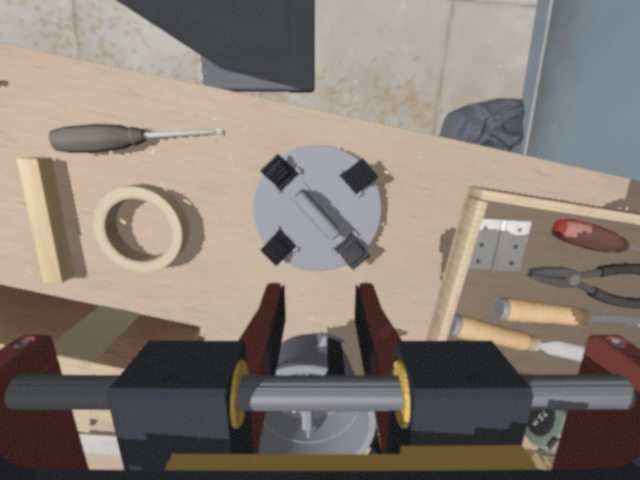

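View pics/t8.png

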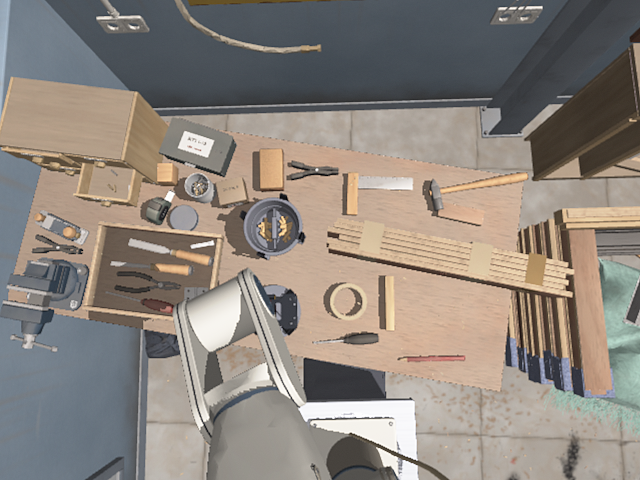

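View pics/s8.png

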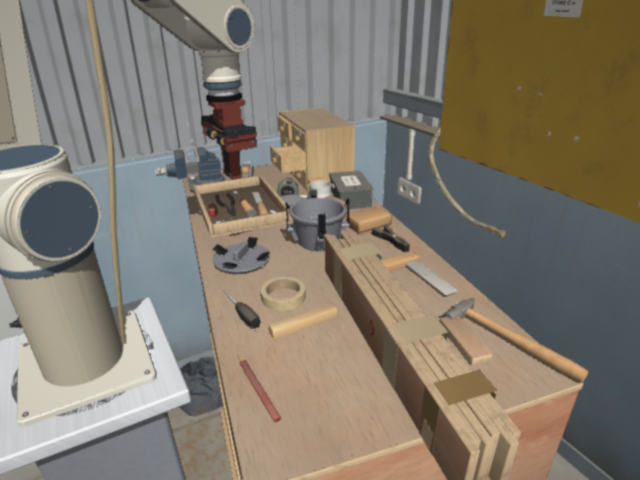

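The cup sits in the tub; the lid is in the wrist view at about (318,208) with its handle diagonal. I'll check both with overlays.

Run:
```python
from ov import *
import pickle
i=pickle.load(open("w8.pkl","rb"))
overlay("wrist","pics/w8.png",[("lid",(.381,.199),np.radians(42),.012)],[(240,130,160,160)],3.7,"pics/o8.png",i)
overlay("top","pics/t8.png",[("tub",(.594,.1855),np.radians(-24)),("cup",(.594,.1855),np.radians(.5),.022)],[(228,180,90,90)],6.5,"pics/o9.png")
```

View pics/o8.png

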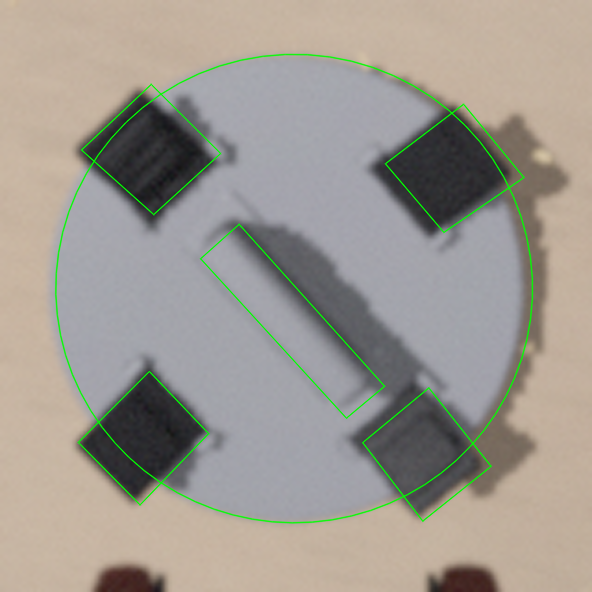

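View pics/o9.png

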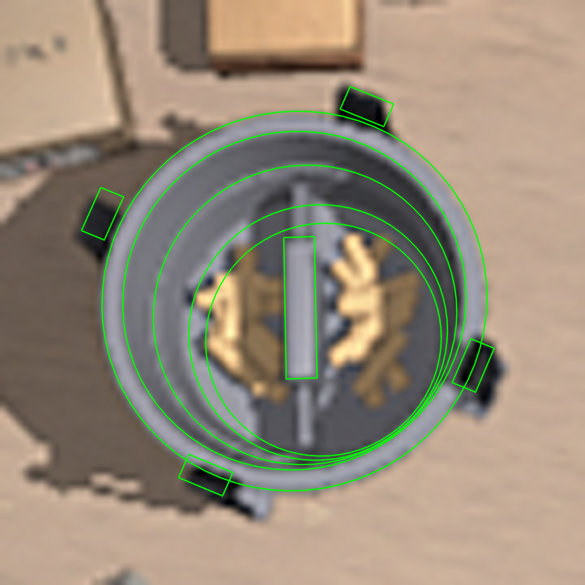

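```bash
python3 - <<'E'
from ov import *
import pickle
for tag,box,f in(("w5",(210,120,220,140),3.6),("w7",(270,120,230,140),3.4)):
    i=pickle.load(open(tag+".pkl","rb"))
    overlay("wrist",f"pics/{tag}.png",[("tub",(.594,.1855),np.radians(-24))],[box],f,f"pics/p{tag}.png",i)
E
python3 -m jog '[[[0.003,0,0.03],-0.181],[[0,0,0.04],-0.181],[[0,0,0.04],-0.181],[[0,0,0.03],-0.181],[[0,0,0.01],0],[[0,0,0.005],0],[[0,0,0],0],[[0,0,0],0]]'
python3 - <<'E'
from snap import *
from ov import *
i=snap("w9")
overlay("wrist","pics/w9.png",[("lid",(.381,.1985),np.radians(42),.012)],[(140,120,360,270)],2.2,"pics/o10.png",i)
E
```

```text
time_s: 15.65
tcp_pos: [0.3807, 0.199, 0.068]
ee_rot: [-0.358, 0.934, 0.0, 0.001]
wrist_force: [-0.2, -0.7, 0.9]
finger_gap: 0.0363
t 15.65 tcp [0.3807 0.199  0.068 ] psi 131.95 F [-0.24 -0.73  0.88] gap 0.0363 q [ 0.45  0.42  2.15  0.    0.57 -1.85] tilt [ 1.6e-03  8.0e-04 -1.0e+00]
```

View pics/o10.png

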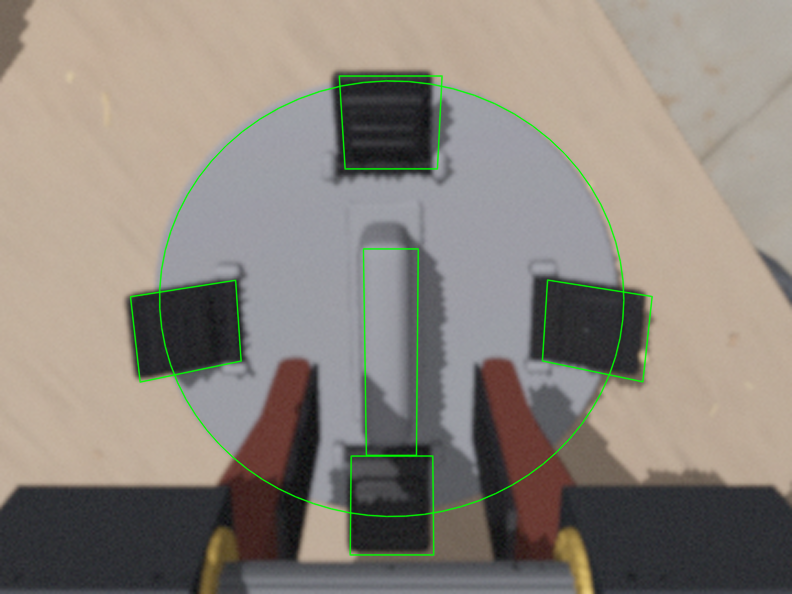

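View pics/pw5.png

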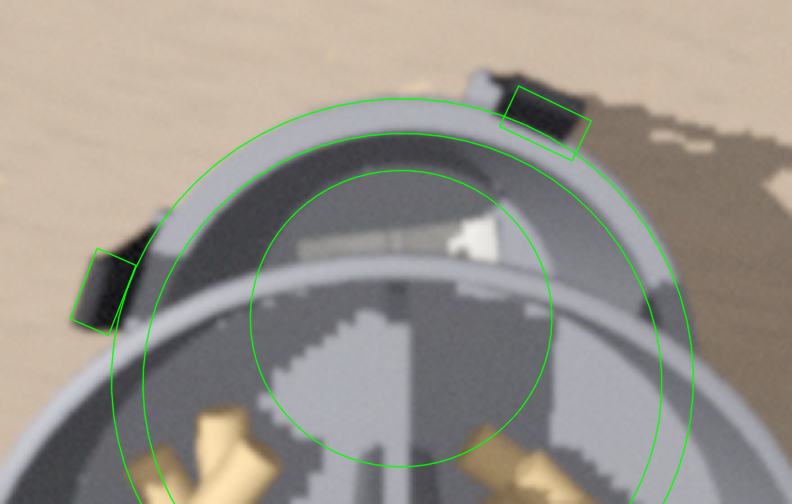

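View pics/pw7.png

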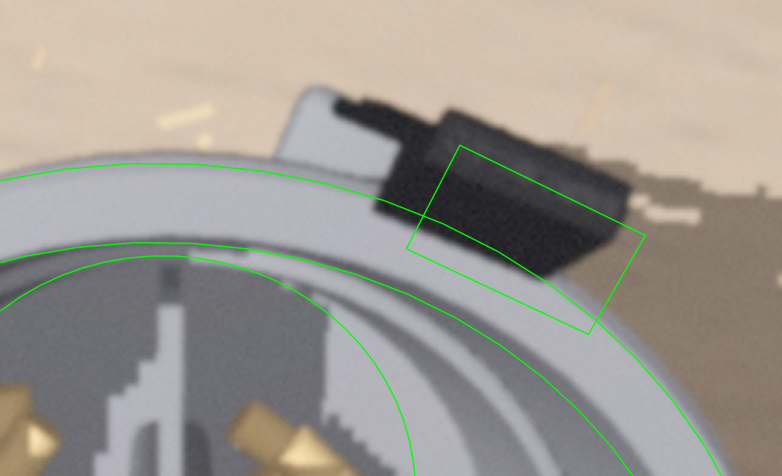

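Run:
```python
from ov import *
import pickle
for tag,box,f,c in(("w5",(210,120,220,140),3.6,(.594,.185)),("w7",(160,120,340,140),2.3,(.5935,.187))):
    i=pickle.load(open(tag+".pkl","rb"))
    overlay("wrist",f"pics/{tag}.png",[("tub",c,np.radians(-21.5))],[box],f,f"pics/q{tag}.png",i)
overlay("top","pics/top0.png",[("tub",(.594,.1855),np.radians(-21.5))],[(228,180,90,90)],6.5,"pics/qt.png")
ims=[cv2.imread(f"pics/q{t}.png") for t in("w5","w7","t")]
h=400
cv2.imwrite("pics/q.png",np.vstack([np.hstack([cv2.resize(ims[0],(440,300)),cv2.resize(ims[2],(300,300))]),cv2.resize(ims[1],(740,300))]))
```

```text
(no output)
```

View pics/q.png

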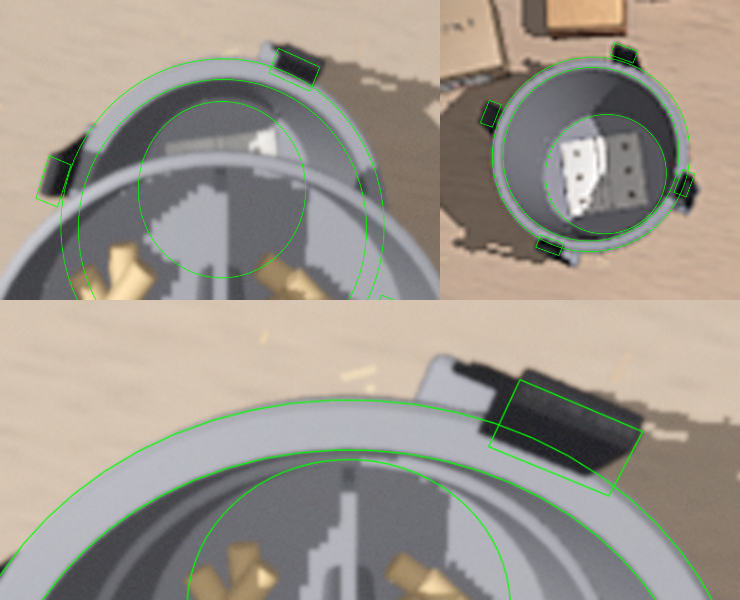

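```bash
python3 -m jog '[[[0,-0.001,0.02],0],[[0,0,0.02],0],[[0,0,0.009],0],[[0,0,0],0],[[0,0,0],0],[[0,0,0],0],[[0,0,0],0],[[0,0,0],0]]'
python3 -m jog '[[[0,0,0],0],[[0,0,0],0],[[0,0,0],0],[[0,0,0],0],[[0,0,0],0],[[0,0,-0.01],0],[[0,0,-0.03],0],[[0,0,-0.05],0]]' -1 30
python3 - <<'E'
from snap import *
i=snap("w10")
E
```

```text
time_s: 16.7
tcp_pos: [0.3808, 0.198, 0.0184]
ee_rot: [-0.358, 0.934, 0.0, 0.0]
wrist_force: [0.5, 0.1, -0.1]
finger_gap: 0.0363
time_s: 17.7
tcp_pos: [0.3794, 0.1974, 0.1085]
ee_rot: [-0.358, 0.934, -0.0, -0.002]
wrist_force: [1.9, 0.1, -1.8]
finger_gap: 0.014
t 17.7 tcp [0.3794 0.1974 0.1085] psi 132.01 F [ 1.94  0.15 -1.81] gap 0.014 q [ 0.45  0.33  2.13  0.    0.68 -1.85] tilt [-0.0034 -0.0016 -1.    ]
```

View pics/w10.png

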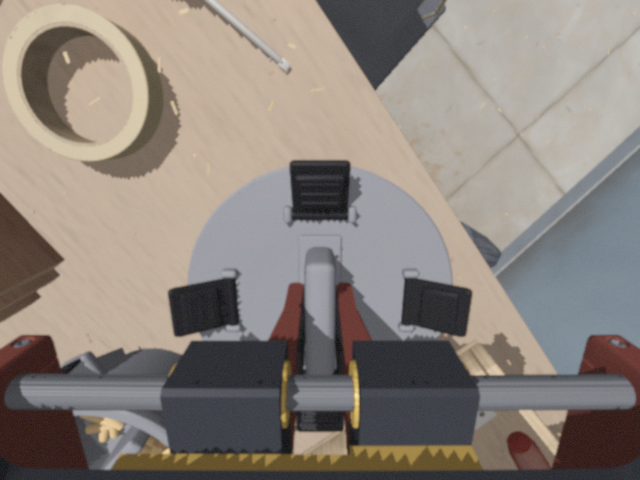

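Run:
```python
from plan import *
go([0.212,-0.011,0.105],np.radians(68.2-132),8,np.radians(132))
```

```text
[[[-0.0188, -0.0188, -0.0131], np.float64(0.1392)], [[-0.0212, -0.016, -0.0131], np.float64(0.1392)], [[-0.0232, -0.0129, -0.0131], np.float64(0.1392)], [[-0.0248, -0.0095, -0.0131], np.float64(0.1392)], [[-0.0258, -0.006, -0.0131], np.float64(0.1392)], [[-0.0264, -0.0024, -0.0131], np.float64(0.1392)], [[-0.0265, 0.0013, -0.0131], np.float64(0.1392)], [[-0.0261, 0.005, -0.0131], np.float64(0.1392)]]
```

```bash
python3 -m jog '[[[-0.019,-0.019,-0.03],0.139],[[-0.021,-0.016,-0.035],0.139],[[-0.023,-0.013,-0.03],0.139],[[-0.025,-0.009,-0.01],0.139],[[-0.026,-0.006,0],0.139],[[-0.026,-0.002,0],0.139],[[-0.026,0.001,0],0.139],[[-0.026,0.005,0],0.139]]'
python3 -m jog '[[[0,0,0.02],0],[[0,0,0],0],[[0,0,0],0],[[0,0,0],0],[[0,0,0],0],[[0,0,0],0],[[0,0,0],0],[[0,0,0],0]]'
python3 - <<'E'
from snap import *
from ov import *
i=snap("w11")
overlay("wrist","pics/w11.png",[("tub",(.5935,.186),np.radians(-21.8)),("lid",(.5935,.186),np.radians(-21.8),.19)],[(60,60,520,390)],1.5,"pics/o11.png",i)
im=arm.camera("top"); cv2.imwrite("pics/t11.png",im[:,:,::-1])
im=arm.camera("scene"); cv2.imwrite("pics/s11.png",im[:,:,::-1])
E
```

```text
time_s: 18.75
tcp_pos: [0.5922, 0.1873, 0.2133]
ee_rot: [0.191, 0.982, -0.0, -0.0]
wrist_force: [-0.1, 1.4, -0.8]
finger_gap: 0.0141
time_s: 19.75
tcp_pos: [0.5919, 0.1874, 0.1932]
ee_rot: [0.188, 0.982, 0.0, -0.0]
wrist_force: [0.1, -0.2, -1.6]
finger_gap: 0.014
t 19.75 tcp [0.5919 0.1874 0.1932] psi 68.3 F [ 0.12 -0.2  -1.65] gap 0.014 q [ 0.29  0.45  1.66  0.    1.03 -0.9 ] tilt [-0.  0. -1.]
```

View pics/o11.png

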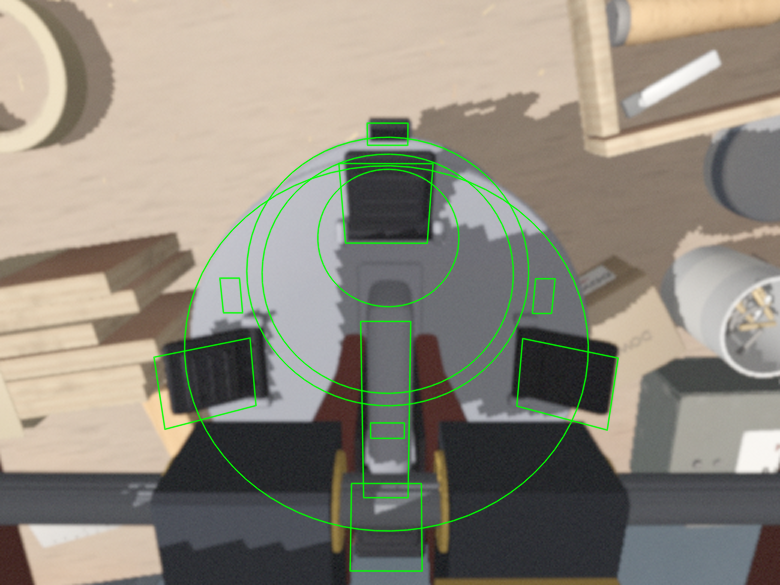

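Run:
```python
from ov import *
import pickle
i=pickle.load(open("w11.pkl","rb"))
overlay("wrist","pics/w11.png",[("tub",(.5935,.186),np.radians(-21.8)),("lid",(.5919,.1874),np.radians(-21.7),.1868)],[(160,130,330,240)],2.4,"pics/o12.png",i)
overlay("top","pics/t11.png",[("tub",(.5935,.186),np.radians(-21.8)),("lid",(.5919,.1874),np.radians(-21.7),.1868)],[(228,180,90,90)],6.5,"pics/o13.png")
```

```text
(no output)
```

View pics/o12.png

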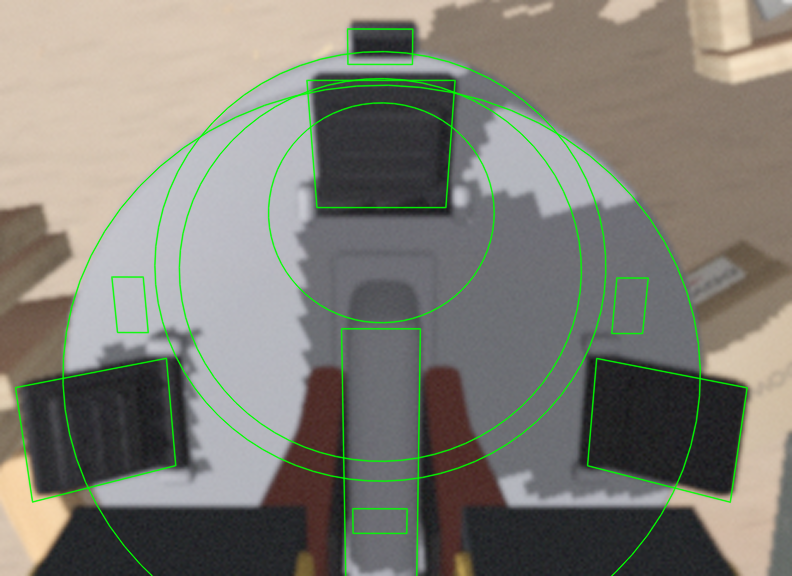

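View pics/o13.png

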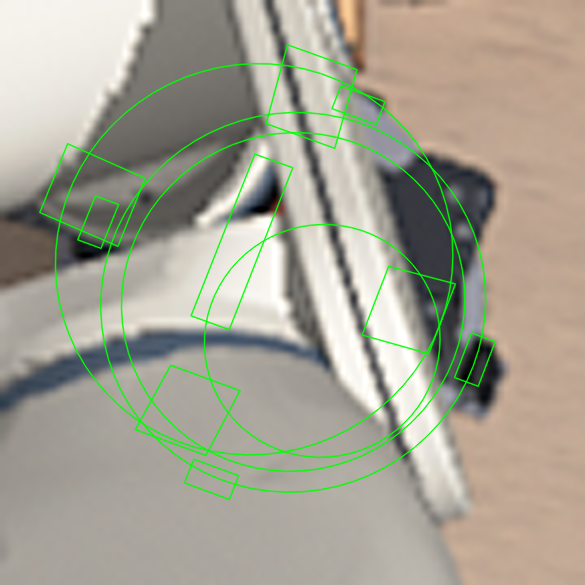

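```bash
python3 -m jog '[[[-0.0015,0,0.015],0],[[0,0,0.02],0],[[0,0,0.02],0],[[0,0,0.013],0],[[0,0,0.005],0],[[0,0,0],0],[[0,0,0],0],[[0,0,0],0]]'
python3 - <<'E'
from ov import *
from snap import *
i=snap("w12")
s=arm.read_state()["tcp_pos"]
overlay("wrist","pics/w12.png",[("tub",(.5932,.1866),np.radians(-21.8)),("lid",s[:2],np.radians(-21.7),s[2]-.0064)],[(130,130,380,280)],2.1,"pics/o14.png",i)
im=arm.camera("scene"); cv2.imwrite("pics/s12.png",cv2.resize(im[180:280,230:400,::-1],None,fx=4,fy=4,interpolation=2))
E
```

```text
time_s: 20.9
tcp_pos: [0.5937, 0.187, 0.1209]
ee_rot: [0.188, 0.982, 0.0, 0.001]
wrist_force: [0.9, 0.0, -2.0]
finger_gap: 0.0139
t 20.9 tcp [0.5937 0.187  0.1209] psi 68.3 F [ 0.88  0.05 -2.03] gap 0.0139 q [ 0.29  0.54  1.7  -0.    0.89 -0.91] tilt [ 1.1e-03  3.0e-04 -1.0e+00]
```

View pics/o14.png

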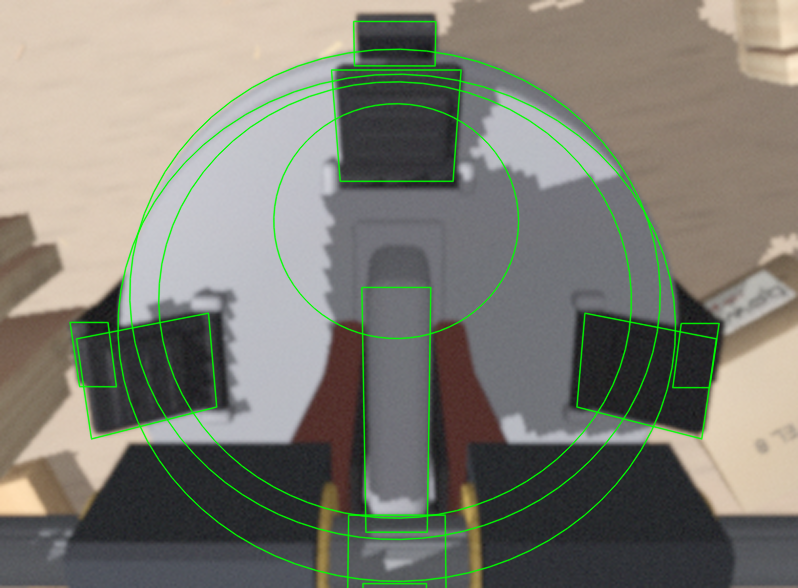

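View pics/s12.png

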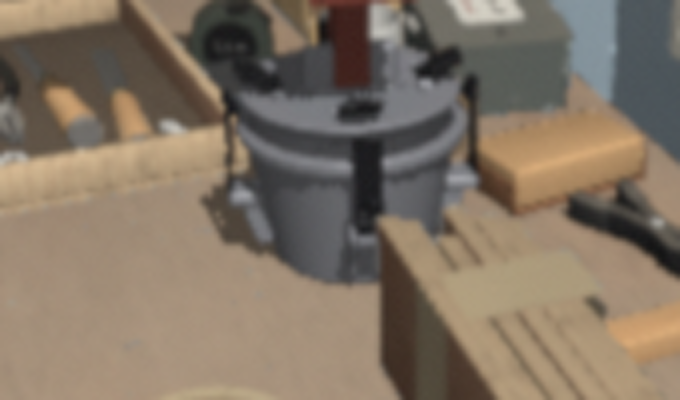

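```bash
python3 -m jog '[[[0.0005,0,0.003],0],[[0,0,0.003],0],[[0,0,0.003],0],[[0,0,0.003],0],[[0,0,0.002],0],[[0,0,0.001],0],[[0,0,0.001],0],[[0,0,0],0]]'
python3 - <<'E'
from snap import *
st()
E
```

```text
time_s: 22.0
tcp_pos: [0.5929, 0.187, 0.1042]
ee_rot: [0.188, 0.982, -0.0, -0.0]
wrist_force: [0.3, 0.6, -2.2]
finger_gap: 0.0136
t 22.0 tcp [0.5929 0.187  0.1042] psi 68.3 F [ 0.28  0.55 -2.19] gap 0.0136 q [ 0.29  0.57  1.71 -0.    0.87 -0.91] tilt [-0. -0. -1.]
```

No contact yet and no side force. I'll go down the last 2 mm.

```bash
python3 -m jog '[[[0,0,0.0005],0],[[0,0,0.0005],0],[[0,0,0.0005],0],[[0,0,0.0005],0],[[0,0,0.0003],0],[[0,0,0],0],[[0,0,0],0],[[0,0,0],0]]'
python3 - <<'E'
from snap import *
snap("w13")
im=arm.camera("scene"); cv2.imwrite("pics/s13.png",cv2.resize(im[180:280,230:400,::-1],None,fx=4,fy=4,interpolation=2))
E
```

```text
time_s: 23.0
tcp_pos: [0.5929, 0.1871, 0.1022]
ee_rot: [0.188, 0.982, 0.0, 0.0]
wrist_force: [-1.7, -0.5, 6.1]
finger_gap: 0.0135
t 23.0 tcp [0.5929 0.1871 0.1022] psi 68.29 F [-1.69 -0.47  6.09] gap 0.0135 q [ 0.29  0.57  1.71  0.    0.86 -0.91] tilt [ 1.e-04  1.e-04 -1.e+00]
```

View pics/w13.png

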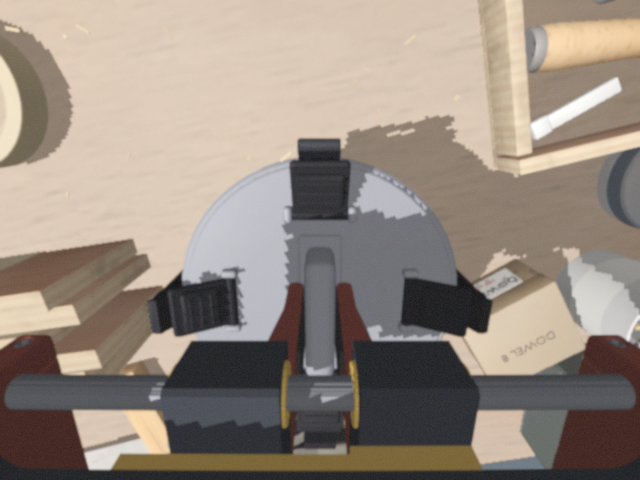

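View pics/s13.png

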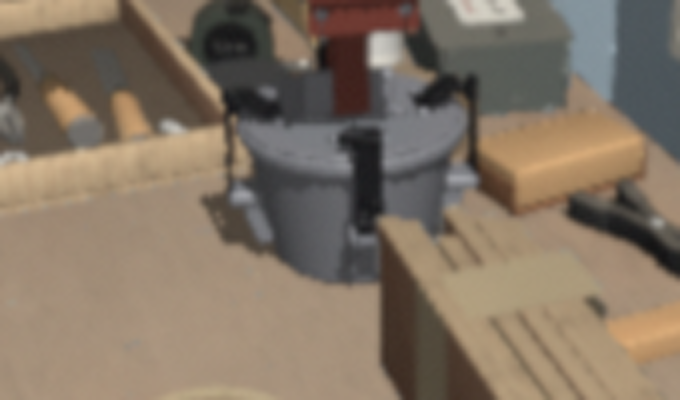

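```bash
python3 -m jog '[[[0,0,-0.0003],0],[[0,0,0],0],[[0,0,0],0],[[0,0,0],0],[[0,0,-0.01],0],[[0,0,-0.02],0],[[0,0,-0.02],0],[[0,0,0],0]]' -0.18
python3 -m jog '[[[0.028,0,0],0],[[0.03,0,0],0],[[0,0,0],0],[[0,0,0],0],[[0,0,0],0],[[0,0,0],0],[[0,0,0],0],[[0,0,0],0]]' -1 30
python3 - <<'E'
from snap import *
from ov import *
i=snap("w14")
overlay("wrist","pics/w14.png",[("tub",(.5929,.1871),np.radians(-21.7)),("lid",(.5929,.1871),np.radians(-21.7),.096)],[(100,60,440,360)],1.8,"pics/o15.png",i)
E
```

```text
time_s: 24.1
tcp_pos: [0.5945, 0.1875, 0.1551]
ee_rot: [0.188, 0.982, 0.001, 0.002]
wrist_force: [-0.2, -0.1, -0.7]
finger_gap: 0.036
time_s: 25.1
tcp_pos: [0.5391, 0.2084, 0.1521]
ee_rot: [0.188, 0.982, -0.0, -0.0]
wrist_force: [-0.4, 0.8, -0.2]
finger_gap: 0.0005
t 25.1 tcp [0.5391 0.2084 0.1521] psi 68.29 F [-0.39  0.78 -0.24] gap 0.0005 q [ 0.35  0.45  1.79 -0.    0.91 -0.84] tilt [-1.e-04 -1.e-04 -1.e+00]
```

View pics/o15.png

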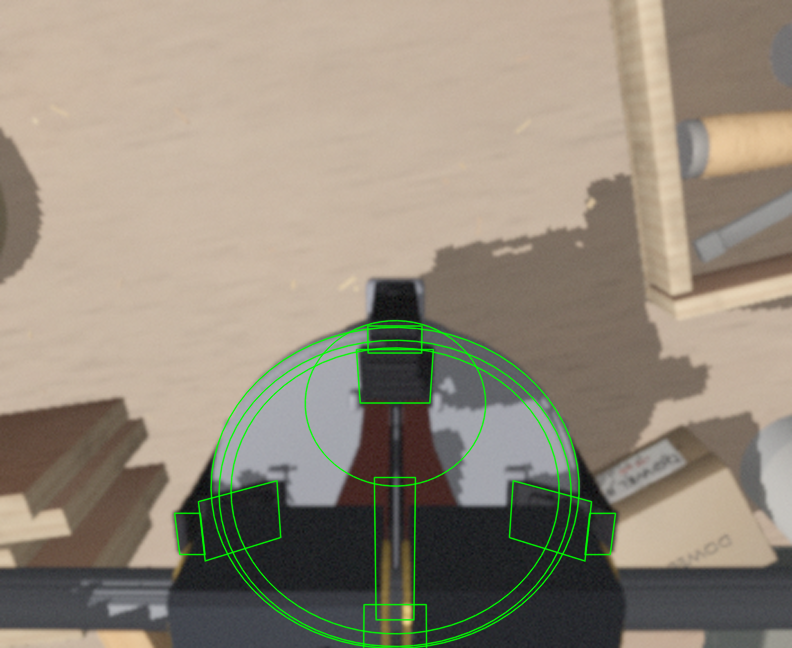

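```bash
python3 -m jog '[[[0,0,0.015],0],[[0,0,0.012],0],[[0,0,0.005],0],[[0,0,0.004],0],[[0,0,0.004],0],[[0,0,0.004],0],[[0,0,0.002],0],[[0,0,0],0]]'
python3 - <<'E'
from snap import *
st()
E
```

```text
time_s: 26.15
tcp_pos: [0.5393, 0.2088, 0.1064]
ee_rot: [0.188, 0.982, 0.0, 0.0]
wrist_force: [-1.1, 2.2, 3.1]
finger_gap: 0.0004
t 26.15 tcp [0.5393 0.2088 0.1064] psi 68.3 F [-1.13  2.22  3.08] gap 0.0004 q [ 0.35  0.51  1.81  0.    0.82 -0.84] tilt [ 7.e-04  5.e-04 -1.e+00]
```

```bash
python3 -m jog '[[[0,0,0.0005],0],[[0,0,0.0005],0],[[0,0,0],0],[[0,0,0],0],[[0,0,-0.015],0],[[0,0,-0.02],0],[[0,0,-0.02],0],[[0,0,0],0]]'
python3 - <<'E'
from snap import *
i=snap("w15")
im=arm.camera("scene"); cv2.imwrite("pics/s15.png",cv2.resize(im[180:280,230:400,::-1],None,fx=4,fy=4,interpolation=2))
E
```

```text
time_s: 27.15
tcp_pos: [0.5401, 0.2087, 0.1619]
ee_rot: [0.188, 0.982, 0.001, 0.002]
wrist_force: [0.2, -0.3, -1.0]
finger_gap: 0.0006
t 27.15 tcp [0.5401 0.2087 0.1619] psi 68.3 F [ 0.2  -0.32 -1.03] gap 0.0006 q [ 0.35  0.43  1.78 -0.    0.93 -0.84] tilt [ 3.3e-03  8.0e-04 -1.0e+00]
```

View pics/w15.png

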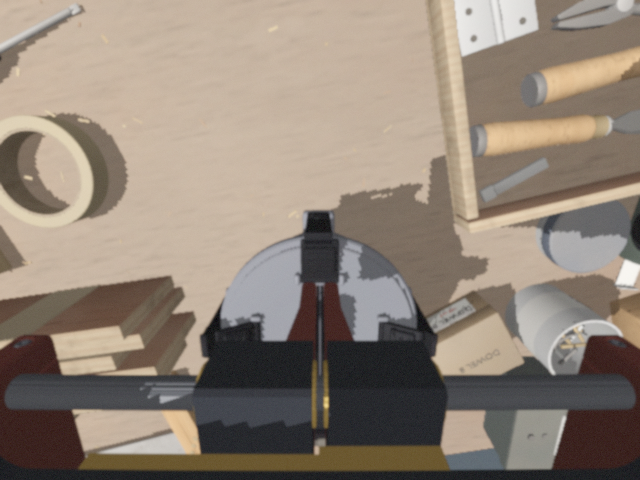

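View pics/s15.png

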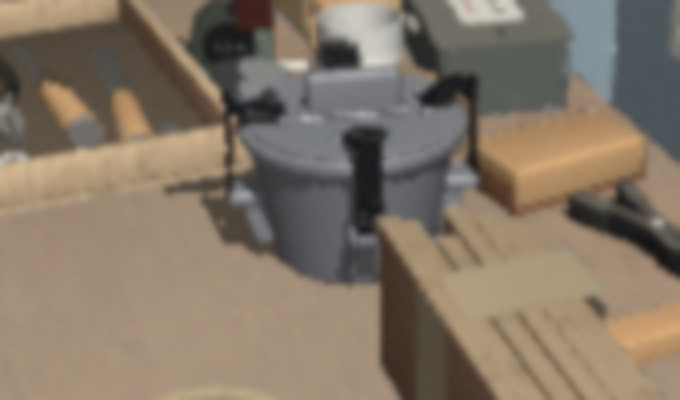

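```bash
python3 -m jog '[[[-0.04,0,0],0],[[-0.05,0,0],0],[[-0.026,0,0],0],[[0,0,0.01],0],[[0,0,0.015],0],[[0,0,0.009],0],[[0,0,0],0],[[0,0,0],0]]'
python3 - <<'E'
from snap import *
st()
E
```

```text
time_s: 28.25
tcp_pos: [0.6467, 0.166, 0.1264]
ee_rot: [0.188, 0.982, 0.0, 0.0]
wrist_force: [-0.2, -0.7, 0.9]
finger_gap: 0.0006
t 28.25 tcp [0.6467 0.166  0.1264] psi 68.32 F [-0.16 -0.66  0.9 ] gap 0.0006 q [ 0.23  0.6   1.59 -0.    0.96 -0.96] tilt [ 3.e-04  1.e-04 -1.e+00]
```

```bash
python3 -m jog '[[[0,0,0.005],0],[[0,0,0.005],0],[[0,0,0.004],0],[[0,0,0.004],0],[[0,0,0.002],0],[[0,0,0.001],0],[[0,0,0],0],[[0,0,0],0]]'
python3 - <<'E'
from snap import *
st()
im=arm.camera("scene"); cv2.imwrite("pics/s16.png",cv2.resize(im[180:280,230:400,::-1],None,fx=4,fy=4,interpolation=2))
E
```

```text
time_s: 29.25
tcp_pos: [0.648, 0.1656, 0.106]
ee_rot: [0.188, 0.982, 0.0, 0.001]
wrist_force: [2.6, -1.6, 5.9]
finger_gap: 0.0006
t 29.25 tcp [0.648  0.1656 0.106 ] psi 68.3 F [ 2.65 -1.6   5.87] gap 0.0006 q [ 0.23  0.62  1.6  -0.    0.92 -0.96] tilt [ 2.6e-03  3.0e-04 -1.0e+00]
```

View pics/s16.png

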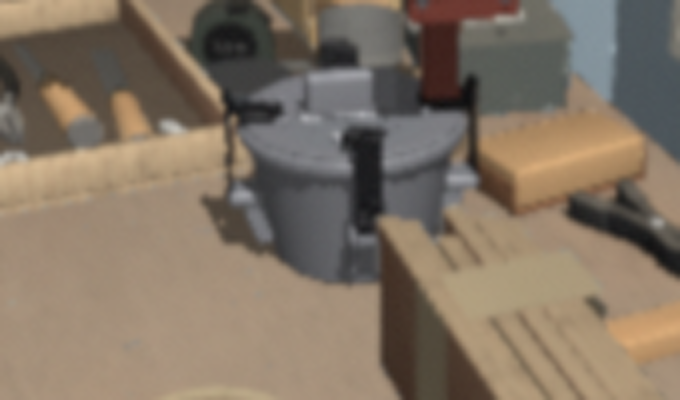

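```bash
python3 -m jog '[[[0,0,0.0005],0],[[0,0,0.0005],0],[[0,0,0],0],[[0,0,-0.01],0],[[0,0,-0.02],0],[[0,0,-0.02],0],[[0,0,0],0.175],[[0,0,0],0.175]]'
python3 -m jog '[[[0,0,0],0.175],[[0,0,0],0.175],[[0,0,0],0.175],[[0,0,0],0.175],[[0,0,0],0.175],[[0,0,0],0.175],[[0,0,0],0.171],[[0,0,0],0]]'
python3 - <<'E'
from snap import *
snap("w17"); s=arm.read_state()
im=arm.camera("scene"); cv2.imwrite("pics/s17.png",cv2.resize(im[180:280,230:400,::-1],None,fx=4,fy=4,interpolation=2))
go(np.array([.6144,.2410,.150])-s["tcp_pos"],np.radians(-21.7)-psi(s),3)
E
```

```text
time_s: 30.3
tcp_pos: [0.6471, 0.1658, 0.1559]
ee_rot: [0.359, 0.933, 0.0, 0.001]
wrist_force: [0.9, 0.0, 0.8]
finger_gap: 0.0003
time_s: 31.3
tcp_pos: [0.647, 0.1657, 0.1553]
ee_rot: [0.827, 0.562, 0.0, 0.0]
wrist_force: [-0.3, 0.1, -1.0]
finger_gap: 0.0007
t 31.3 tcp [0.647  0.1657 0.1553] psi -21.63 F [-0.27  0.11 -1.01] gap 0.0007 q [0.23 0.56 1.57 0.   1.01 0.61] tilt [ 8.e-04  2.e-04 -1.e+00]
[[[0.0194, -0.0193, 0.0017], np.float64(0.0011)], [[0.0194, -0.0193, 0.0017], np.float64(0.0011)], [[0.0193, -0.0193, 0.0017], np.float64(0.0011)]]
```

View pics/s17.png

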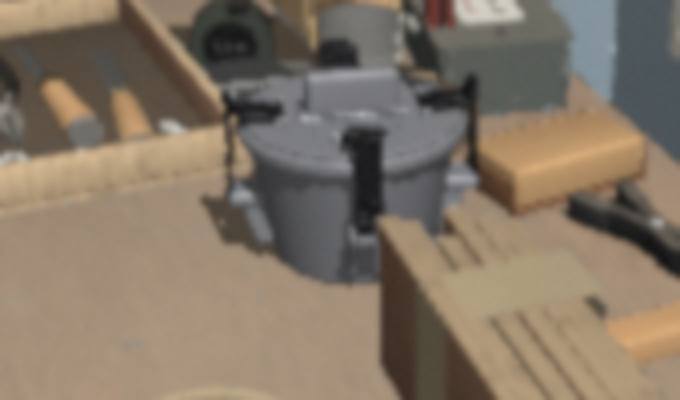

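View pics/w17.png

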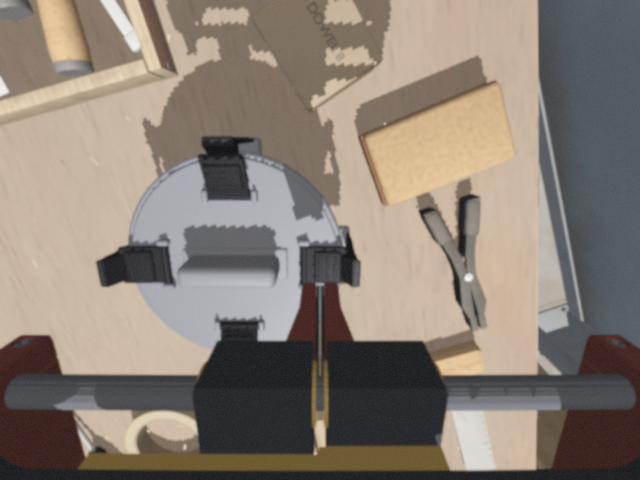

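Both first tabs ((265,108) and (440,97) in the scene crop) lie flat at their catches. On to the +y-side tab.

```bash
python3 -m jog '[[[0.019,-0.019,0],0],[[0.02,-0.019,0],0],[[0.019,-0.02,0],0],[[0,0,0.012],0],[[0,0,0.012],0],[[0,0,0.005],0],[[0,0,0],0],[[0,0,0],0]]'
python3 - <<'E'
from snap import *
st()
E
```

```text
time_s: 32.4
tcp_pos: [0.6147, 0.2406, 0.1253]
ee_rot: [0.828, 0.561, 0.0, 0.0]
wrist_force: [-0.1, -0.8, 0.8]
finger_gap: 0.0002
t 32.4 tcp [0.6147 0.2406 0.1253] psi -21.74 F [-0.14 -0.83  0.84] gap 0.0002 q [ 0.35  0.59  1.61 -0.    0.95  0.73] tilt [ 3.e-04  1.e-04 -1.e+00]
```

```bash
python3 -m jog '[[[0,0,0.005],0],[[0,0,0.005],0],[[0,0,0.004],0],[[0,0,0.003],0],[[0,0,0.002],0],[[0,0,0.001],0],[[0,0,0.0005],0],[[0,0,0],0]]'
python3 -m jog '[[[0,0,0.0005],0],[[0,0,0],0],[[0,0,-0.015],0],[[0,0,-0.02],0],[[0,0,-0.015],0],[[-0.03,0,0],0],[[-0.05,0,0],0],[[-0.036,0,0],0]]'
python3 - <<'E'
from snap import *
snap("w18")
im=arm.camera("scene"); cv2.imwrite("pics/s18.png",cv2.resize(im[180:280,230:400,::-1],None,fx=4,fy=4,interpolation=2))
E
```

```text
time_s: 33.4
tcp_pos: [0.6152, 0.2417, 0.1059]
ee_rot: [0.828, 0.561, 0.001, 0.0]
wrist_force: [0.4, 2.2, 8.3]
finger_gap: 0.0001
time_s: 34.4
tcp_pos: [0.5705, 0.1317, 0.1548]
ee_rot: [0.828, 0.561, -0.0, 0.0]
wrist_force: [-0.1, -0.3, -0.2]
finger_gap: 0.0002
t 34.4 tcp [0.5705 0.1317 0.1548] psi -21.72 F [-0.15 -0.35 -0.18] gap 0.0002 q [ 0.21  0.45  1.77 -0.    0.92  0.59] tilt [-1.e-04 -3.e-04 -1.e+00]
```

View pics/w18.png

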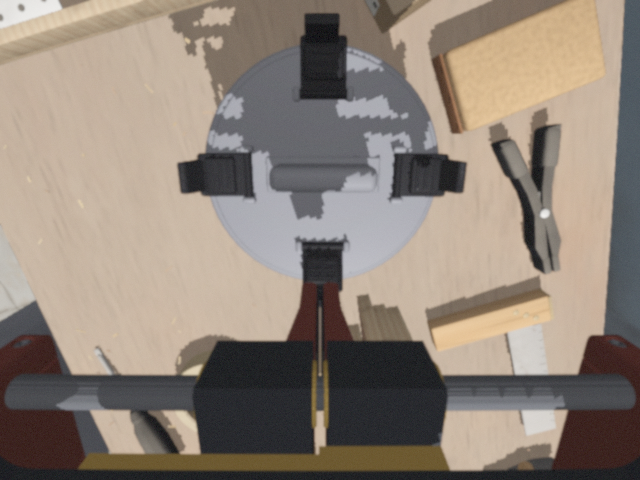

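View pics/s18.png

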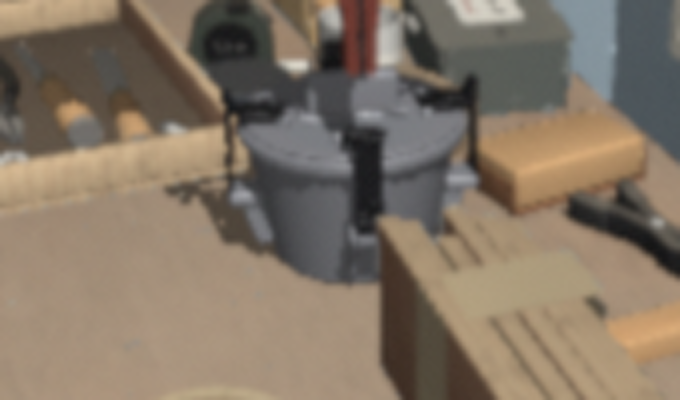

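```bash
python3 -m jog '[[[0.0015,0,0.012],0],[[0,0,0.012],0],[[0,0,0.006],0],[[0,0,0.005],0],[[0,0,0.005],0],[[0,0,0.004],0],[[0,0,0.003],0],[[0,0,0.0015],0]]'
python3 - <<'E'
from snap import *
st()
E
python3 -m jog '[[[0,0,0.0008],0],[[0,0,0.0007],0],[[0,0,0],0],[[0,0,0],0],[[0,0,-0.01],0],[[0,0,-0.03],0],[[0,0,-0.04],0],[[0,0,-0.04],0]]'
python3 -m jog '[[[0.02,0,-0.01],0],[[0.02,0,0],0],[[-0.04,0,0],0],[[-0.06,0,0],0],[[-0.06,0,0],0],[[-0.02,0,0],0],[[0,0,0],0],[[0,0,0],0]]'
python3 - <<'E'
from snap import *
snap("w19")
for n in("scene","top"):
    im=arm.camera(n); cv2.imwrite(f"pics/{n}19.png",im[:,:,::-1])
a=cv2.imread("pics/scene19.png")[180:280,230:400]; b=cv2.imread("pics/top19.png")[175:275,220:320]
cv2.imwrite("pics/f19.png",np.hstack([cv2.resize(x,None,fx=2.9,fy=2.9,interpolation=2) for x in(a,b)]))
E
```

```text
time_s: 35.5
tcp_pos: [0.5723, 0.1343, 0.1059]
ee_rot: [0.828, 0.561, 0.0, 0.0]
wrist_force: [-1.4, -4.1, 7.6]
finger_gap: 0.001
t 35.5 tcp [0.5723 0.1343 0.1059] psi -21.7 F [-1.35 -4.11  7.59] gap 0.001 q [ 0.21  0.52  1.79 -0.    0.83  0.59] tilt [ 8.e-04 -5.e-04 -1.e+00]
time_s: 36.5
tcp_pos: [0.5716, 0.1347, 0.2251]
ee_rot: [0.828, 0.561, -0.0, -0.0]
wrist_force: [-0.0, -0.3, 0.1]
finger_gap: 0.0003
time_s: 37.5
tcp_pos: [0.5209, 0.0058, 0.2337]
ee_rot: [0.827, 0.562, 0.0, -0.0]
wrist_force: [0.4, 0.7, 0.4]
finger_gap: 0.0007
t 37.5 tcp [0.5209 0.0058 0.2337] psi -21.67 F [0.37 0.66 0.44] gap 0.0007 q [-0.01  0.26  1.85  0.    1.04  0.37] tilt [-3.e-04  4.e-04 -1.e+00]
```

View pics/w19.png

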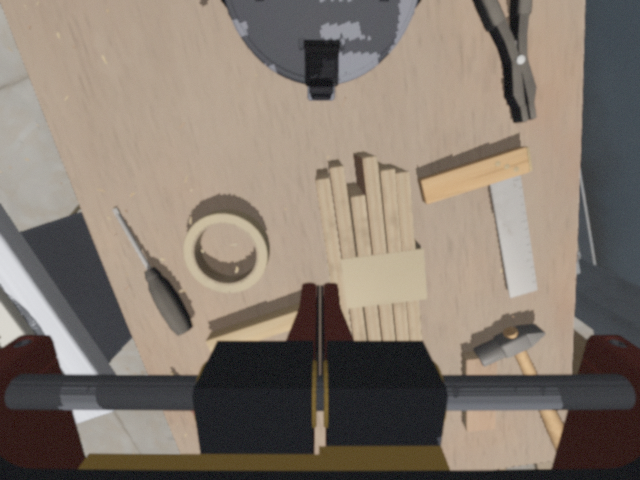

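View pics/f19.png

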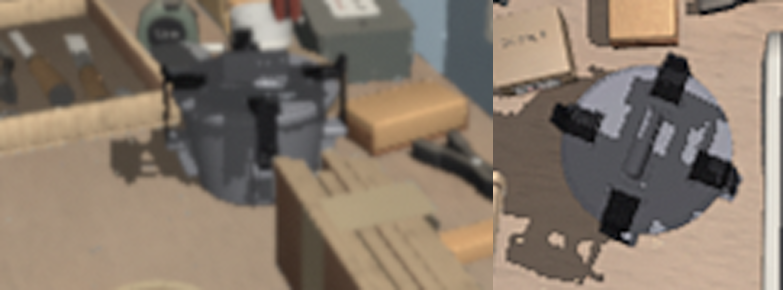

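```bash
python3 -m jog '[[[0.03,0,0],0],[[0.04,0,0],0],[[0.015,0,0],0],[[0,0,0],0],[[0,0,0],0],[[0,0,0],0],[[0,0,0],0],[[0,0,0],0]]'
python3 - <<'E'
from snap import *
from ov import *
i=snap("w20")
im=cv2.imread("pics/w20.png")
u,v=np.int32(proj("wrist",[[.593,.187,.1]],i)[0]); print(u,v)
v0=max(0,v-95);u0=u-120
cv2.imwrite("pics/w20z.png",cv2.resize(im[v0:v0+180,u0:u0+240],None,fx=3.3,fy=3.3,interpolation=2))
E
```

```text
time_s: 38.65
tcp_pos: [0.5516, 0.0831, 0.2343]
ee_rot: [0.828, 0.561, 0.0, 0.0]
wrist_force: [-0.6, 1.0, -0.2]
finger_gap: 0.0005
t 38.65 tcp [0.5516 0.0831 0.2343] psi -21.75 F [-0.56  0.98 -0.23] gap 0.0005 q [ 0.13  0.31  1.77 -0.    1.06  0.51] tilt [ 1.e-04  0.e+00 -1.e+00]
320 96
```

View pics/w20z.png

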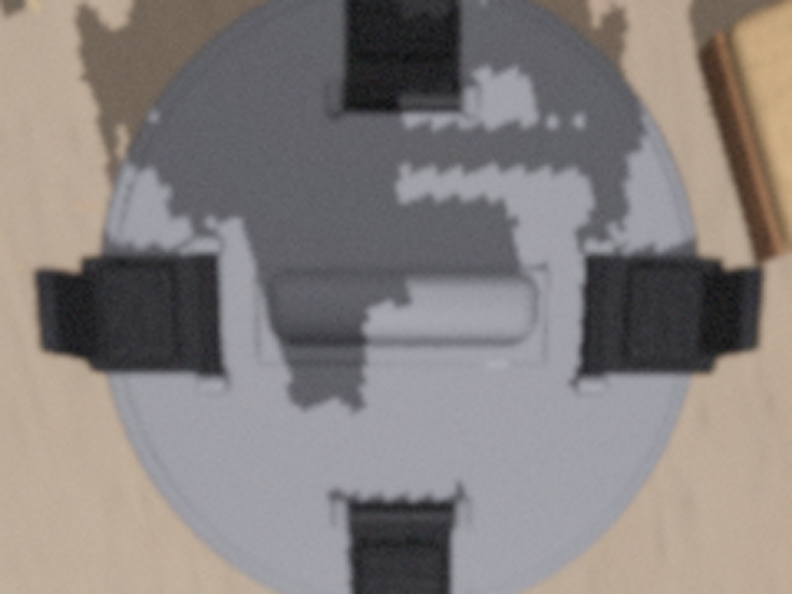

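Run:
```python
import ov
from ov import *
import pickle
i=pickle.load(open("w20.pkl","rb"))
im=cv2.imread("pics/w20.png"); u0,v0,w,h,f=200,0,240,190,3.3
cr=cv2.resize(im[v0:v0+h,u0:u0+w],None,fx=f,fy=f,interpolation=2)
for th,col in((.056,(0,255,0)),(.506,(0,0,255))):
    ct,st=np.cos(th),np.sin(th)
    for k in range(4):
        L=rot((.593,.187),np.radians(-21.7)+k*np.pi/2,[[.046+.03*q*ct,w_,.101+.03*q*st] for q,w_ in((0,-.013),(1,-.013),(1,.013),(0,.013),(0,-.013))])
        p=proj("wrist",L,i); cv2.polylines(cr,[np.int32(((p-[u0,v0]+.5)*f-.5)*16)],False,col,1,cv2.LINE_AA,4)
cv2.imwrite("pics/w20o.png",cr)
```

View pics/w20o.png

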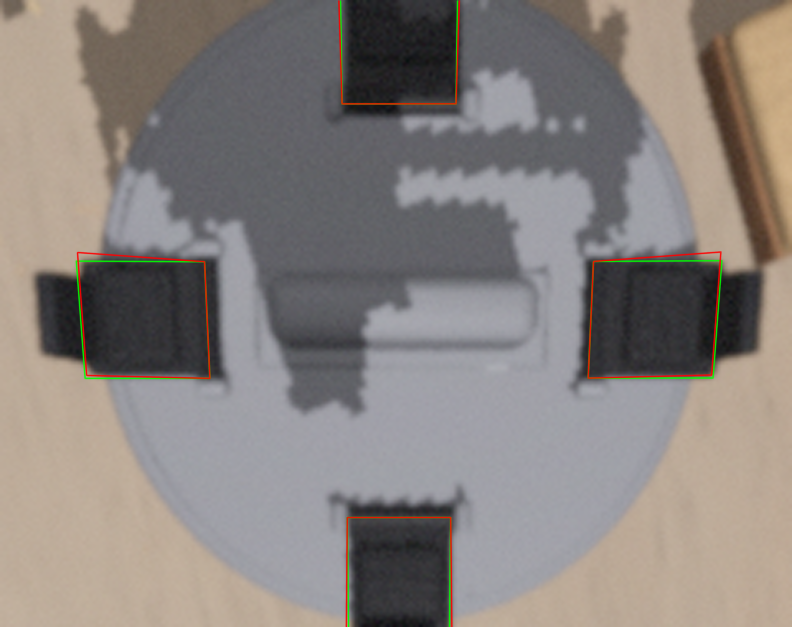

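Run:
```python
from ov import *
import pickle
o=[]
for tag,(u0,v0) in(("w18",(265,0)),("w19",(265,20)),("w14",(265,190))):
    i=pickle.load(open(tag+".pkl","rb")); w,h,f=120,120,3.3*.66*1.0
    f=2.2
    im=cv2.imread(f"pics/{tag}.png"); cr=cv2.resize(im[v0:v0+h,u0:u0+w],None,fx=f,fy=f,interpolation=2)
    for th,col in((.056,(0,255,0)),(.506,(0,0,255))):
        ct,st=np.cos(th),np.sin(th)
        for k in range(4):
            L=rot((.593,.187),np.radians(-21.7)+k*np.pi/2,[[.046+.03*q*ct,w_,.101+.03*q*st] for q,w_ in((0,-.013),(1,-.013),(1,.013),(0,.013),(0,-.013))])
            p=proj("wrist",L,i); cv2.polylines(cr,[np.int32(((p-[u0,v0]+.5)*f-.5)*16)],False,col,1,cv2.LINE_AA,4)
    o.append(cr)
cv2.imwrite("pics/v.png",np.hstack(o))
```

```text
(no output)
```

View pics/v.png

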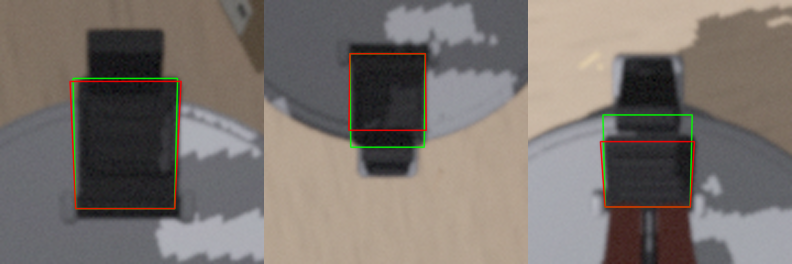

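```bash
python3 -m jog '[[[0.04,0,0],0],[[0.05,0,0],0],[[0.05,0,0],0],[[0.03,0,-0.01],0],[[0.01,0,-0.01],0],[[0,0,0],0],[[0,0,0],0],[[0,0,0],0]]'
python3 - <<'E'
from snap import *
from ov import *
i=snap("w21")
im=cv2.imread("pics/w21.png"); u0,v0,w,h,f=200,130,240,190,3.3
cr=cv2.resize(im[v0:v0+h,u0:u0+w],None,fx=f,fy=f,interpolation=2)
for th,col in((.056,(0,255,0)),(.506,(0,0,255))):
    ct,s_=np.cos(th),np.sin(th)
    for k in range(4):
        L=rot((.593,.187),np.radians(-21.7)+k*np.pi/2,[[.046+.03*q*ct,w_,.101+.03*q*s_] for q,w_ in((0,-.013),(1,-.013),(1,.013),(0,.013),(0,-.013))])
        p=proj("wrist",L,i); cv2.polylines(cr,[np.int32(((p-[u0,v0]+.5)*f-.5)*16)],False,col,1,cv2.LINE_AA,4)
cv2.imwrite("pics/w21o.png",cr)
E
```

```text
time_s: 39.7
tcp_pos: [0.6178, 0.2495, 0.2539]
ee_rot: [0.828, 0.561, -0.0, -0.0]
wrist_force: [0.0, 0.2, 0.6]
finger_gap: 0.001
t 39.7 tcp [0.6178 0.2495 0.2539] psi -21.78 F [0.01 0.18 0.6 ] gap 0.001 q [ 0.37  0.45  1.5  -0.    1.18  0.75] tilt [-7.e-04 -4.e-04 -1.e+00]
```

View pics/w21o.png

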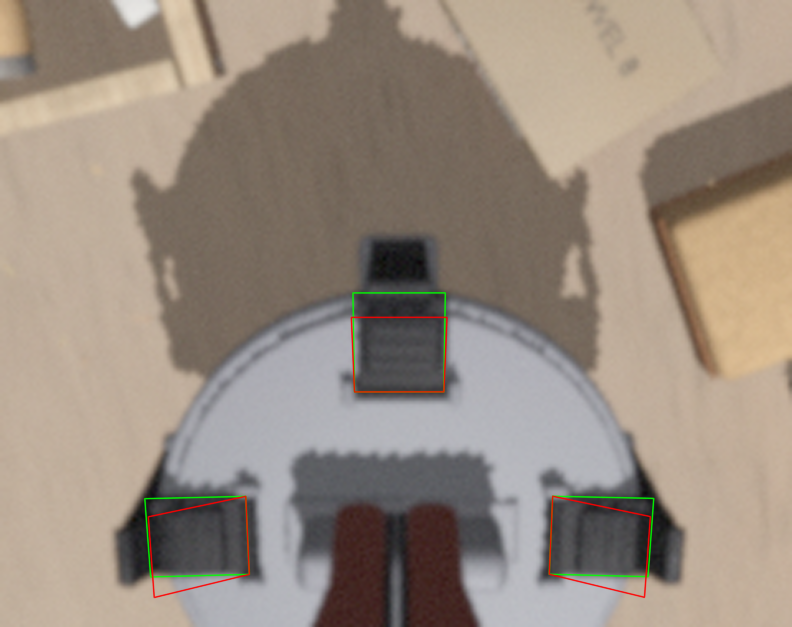

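Run:
```python
from rig import arm
print(arm.sign_off())
```

```text
the job is handed in; nothing more can be done
None
```

The tub is packed and handed in at about 40 s of the 72 s allowed. The cup is in the tub, the lid is on the rim, and all four tabs are pressed down at their catches.

- **Cup:** I lowered it until the wrist felt light contact, re-centred it by about 1 mm using the side force (6 N at most), and let go about 1 mm above its seat. The top view then matched the nested, level pose. I didn't look at it again once the lid was on.
- **Lid:** I set it down with the tabs lined up with the catches. It met the rim at the expected height, with about 8 N of total contact force and no notable side force.
- **Tabs:** I pressed each one with the closed fingers until the tip was at 106 mm or just under, then about 0.5 to 1.5 mm further. Forces read during the presses were 3 to 8 N. That is below the stated 9 to 15 N, but I only read at the end of each move, so the peak at the snap was not recorded.
- **Last checks:** The final wrist views match the flat-tab model for all four tabs rather than the standing-up one. The front tab is confirmed only from the view just after its own press. That they snapped is judged from their staying flat after release.
- **Bystanders:** As far as I saw, nothing else was touched or moved. I didn't do a measured before-and-after check.

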